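# Rotate three tools between their holders by way of a spare one

### The arm

A 7-joint arm with a two-finger parallel gripper is mounted at the origin on the work surface. World frame = base frame: x ahead of the robot, y to its left, z up, the work surface at z = 0. Lengths are in m, angles in rad, forces in N, time in s.
With the tool pointing down it reaches from about 0.4 to 0.85 m from the base axis. Payload 10.4 kg.
Tool frame: the origin (TCP) lies on the centre line of the jaws, within the pads' length; the fingertips stand ahead of it and the grasp point (between the pads) lies 5 mm behind it (finger_overhang is the z of the fingertips in the tool frame, in m); z points along the fingers, y is the direction in which the jaws open and shut (so a half turn about z gives the same grasp; the last joint's range is limited). The gripper opens to 87 mm and grips with 3 to 60 N. Pads are 19 mm wide; open, the fingers measure 117 mm over their backs; the gripper's body (75 mm by 190 mm) begins 51 mm behind the grasp point.
Start: joints at [-1.209, 0.332, -0.065, 1.46, 0.022, 1.35, -0.088], TCP at [0.235, 0.579, 0.237] pointing down, gripper open.
Joint ranges: [-2.6, 2.6], [-0.5, 2.12], [-1.47, 1.34], [0.16, 2.42], [-1.27, 4.41], [0.06, 2.06], [-2.6, 2.6]. Speed limits (rad/s): [2.22, 2.22, 2.79, 2.79, 3.14, 3.14, 3.14].

### API

Orientations are given as a unit quaternion [x, y, z, w].
In Python, from bench import * gives the robot as it stands. The module is installed in compiled form; this text tells all that it offers.
- The arm moves only by the tool arm_command, never from a script. Its argument "commands" is a list of rows, each a list of 3 entries, a list of its own where there are three numbers: the opening in per cent of the stroke, from 0 (shut) to 100 (fully open), then the shift along the tool's x, y, z in m, then the turn, a rotation vector about the tool's x, y, z in rad. A call has exactly 10 rows; each row is the pose to reach, as a shift and turn from the pose commanded when the call began, along the tool's axes at that moment; what a row does not reach only later rows make up. A row lasts 1/12 s, in which the tool goes at most 41.7 mm and 7.16 degrees, less where a joint would pass 70% of its speed; a pose out of reach is approached as far as the arm can. A call with a gripper value outside its range is refused whole. The fingers move at their own pace and stop on an object; "squeeze" is the grip in N (left out, the last holds). Time passes only in rows, so rows that repeat a pose let the fingers close, or fill a call up. It gives the time, the measured TCP pose, the force and the opening at its end, in the units of the state.
- read_state(): the state, without advancing time (a new reading comes with each control period).
- camera(name): name is "scene" or "top" or "wrist"; returns a dict with "pixels" (420x560x3 uint8, red, green, blue), "fx", "fy", "cx", "cy" (pixels), "rvec" (rotation vector, rad) and "tvec" (3), from world to camera coordinates, as OpenCV has them; the wrist camera has in their place "mount" (4x4, takes a point from camera to tool coordinates, whose origin is the TCP and whose axes are the flange's). Camera axes: x right, y down, z forward; pixel columns grow to the right and rows downward; lengths in m; the calibration is good to about 2 mm. A picture is of the moment at which its call begins: read the wrist's pose just before it. There is no depth.
- close_job(): hands the job in, once; it reports no verdict.
The state is a dict: "time": time; "joint_positions": joint angles; "joint_vel": joint speeds; "joint_torque": joint torques, N m; "ee_pos": TCP position; "eef_rot": TCP orientation; "ft_force": force on the tool from outside, world axes, zero at the start; "torque": the same for the moment, N m; "width": finger opening in m.
Only numpy, scipy, OpenCV 4.12 (cv2) and the standard library are available. Lean on these libraries where they do the work, as an engineer would, in place of code of your own. Each camera call takes 0.05 s, during which the arm holds its last target.

### The job

The three tools on the scooter repair counter lie in each other's holders: the steel rasp belongs in the aluminium tray, the black tire lever in the clear case and the chrome pump on the plywood board, so move each to its own. Lay each tool centred along its holder and down in the notches of both rests, either end forward; only one tool fits in a holder, and the free rests on the round rubber mat may be used to park a tool on the way. Leave the red valve tool and the flat metal tin where they are.

Things in the scene. Friction and masses are not known exactly. Their poses are not given: they have to be found in the camera images.
- pump_center (a point): Centre (half-length, half-way up) of the loose chrome mini pump, 0.16 kg, 186 mm long: round barrel 20 mm in diameter with two black square collars 24 x 24 mm, 44 mm long, centred 55 mm either side; grip the bare 66 mm of barrel between them. x along the pump, z up. Starts on the aluminium tray's rests; in any holder this point lies 52 mm above the counter.
- rasp_center (a point): Loose steel rasp, 0.18 kg, 190 mm long: point half-way along it, half-way up its blade. Blade 22 mm wide, 8 mm thick, from 30 mm behind this point (-x) to 95 mm ahead (+x); wooden handle 24 mm wide, 20 mm high, on the last 65 mm at -x. Flat underside, z up. Grip the blade at this point. Starts on the clear case's rests; in any holder this point lies 44 mm above the counter.
- lever_center (a point): Centre (half-length, half-way up the shaft) of the loose black tire lever, 0.09 kg: a plain flat bar 18 mm wide and 9 mm thick, about 190 mm long with both ends bent slightly upward, the +x end a 22 mm wide spoon. x runs along it, z up. Starts on the plywood board's rests; in any holder this point lies 44.5 mm above the counter.
- tray: Aluminium tray with round ends, 200 x 104 mm, rim 10 mm high. Fixed; 2 grey rests (12 mm thick, 64 wide) stand across its x axis 55 mm either side of centre, each with a notch at y = 0: floor 40 mm above the counter, 34 mm wide, flaring to 48 mm at the top, 52 mm up. Origin: centre, at counter height; x along its length (tool direction). Starts with the pump.
- case: Clear polycarbonate case, lid off, 200 x 90 mm, walls 18 mm high, black snap latch on its -x end. Fixed; 2 grey rests (12 mm thick, 64 wide) stand across its x axis 55 mm either side of centre, each with a notch at y = 0: floor 40 mm above the counter, 34 mm wide, flaring to 48 mm at the top, 52 mm up. Origin: centre, at counter height; x along its length (tool direction). Starts with the rasp.
- board: Plain plywood board, 200 x 90 mm, 12 mm thick, no rim. Fixed; 2 grey rests (12 mm thick, 64 wide) stand across its x axis 55 mm either side of centre, each with a notch at y = 0: floor 40 mm above the counter, 34 mm wide, flaring to 48 mm at the top, 52 mm up. Origin: centre, at counter height; x along its length (tool direction). Starts with the lever.
- mat: Round black rubber mat, 156 mm in diameter, 6 mm thick. Fixed; 2 grey rests (12 mm thick, 64 wide) stand across its x axis 55 mm either side of centre, each with a notch at y = 0: floor 40 mm above the counter, 34 mm wide, flaring to 48 mm at the top, 52 mm up. Origin: centre, at counter height; x along its length (tool direction). Spare holder, empty at the start.
- valve_tool: Loose small red plastic cross-shaped valve tool, 62 x 44 mm, 12 mm high, with two brass tips. A bystander, to be left alone. Origin: centre of its underside.
- patch_tin: Loose flat closed metal tin, 82 x 52 mm, 22 mm high. A bystander, to be left alone. Origin: centre of its underside.
Not all that is in view belongs to the job. Leave any yellow look-alike of the part that bears pump_center alone.

How it is judged:
By the outcome, as a careful person would: the job done as asked, in the order asked, and still so for the second after the job is handed in, with the robot touching nothing.
It also fails if it takes over 102 s, if anything falls off the work surface, if the arm or the gripper's body presses on something with over 40 N, if the wrist force passes 120 N, or if a joint passes its speed limit or range.

## Working session

There is one attempt and no reset: what is moved stays moved. The work goes in short steps, Python scripts to look and compute and a tool call to move; the robot and the scene stay as the last step left them, time stands still between calls to the robot, and variables do not carry over. Pictures are saved under pics/ and viewed, and the job is handed in when it is done.

Besides the shell and the picture viewer there is one more tool, called after "Call:" as name(argument=value, ...) on one line, values as JSON. arm_command: Moves the arm, as the interface text tells. Its arguments: {"type":"object","properties":{"commands":{"type":"array","items":{"type":"array"}},"squeeze":{"type":"number"}},"required":["commands"]}

```bash
mkdir -p pics
python3 - <<'E'
from bench import *
import cv2,json,numpy as np
s=read_state();print(s['time'],s['ee_pos'],s['eef_rot'],s['width'],s['ft_force'])
for n in ['scene','top','wrist']:
    c=camera(n);cv2.imwrite(f'pics/{n}0.png',c['pixels'][:,:,::-1])
    np.save(f'{n}.npy',c,allow_pickle=True)
    print(n,[c[k] for k in c if k!='pixels'])
E
```

```text
0.0 [0.23447112 0.57897076 0.23575042] [ 1.91184849e-01  9.81553796e-01 -6.99360503e-04 -9.77487023e-05] 0.08715166034873648 [0.31402538 0.00752031 0.06001712]
scene [473.664169280428, 473.664169280428, 273.6381793372635, 208.9168136749387, array([ 1.83046215,  1.32385264, -0.72153731]), array([-0.25497725, -0.2004932 ,  1.57310763])]
top [444.75561693621955, 444.75561693621955, 276.87986541259534, 215.73080968800235, array([ 2.13967293, -2.0857138 ,  0.18477801]), array([0.11274203, 0.52925965, 1.17832281])]
wrist [324.3756720804958, 324.3756720804958, 276.3229606312416, 210.1448342651197, array([[-9.01434778e-04, -9.57655552e-01, -2.87914971e-01,
         7.89470761e-02],
       [ 9.99999493e-01, -7.34092917e-04, -6.89183207e-04,
         7.07198144e-05],
       [ 4.48643784e-04, -2.87915447e-01,  9.57655728e-01,
        -1.49238198e-01],
       [ 0.00000000e+00,  0.00000000e+00,  0.00000000e+00,
         1.00000000e+00]])]
```

View pics/top0.png

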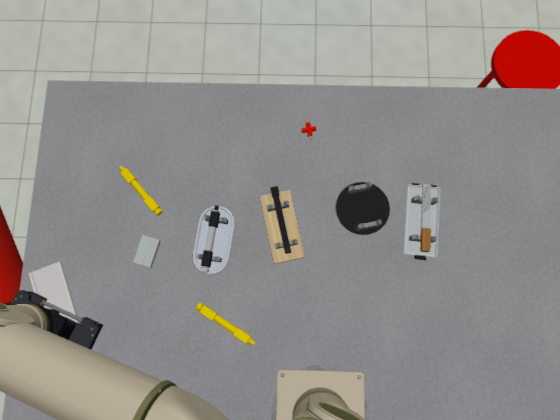

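View pics/scene0.png

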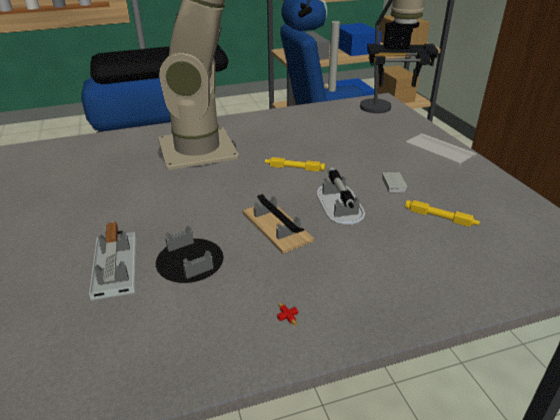

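View pics/wrist0.png

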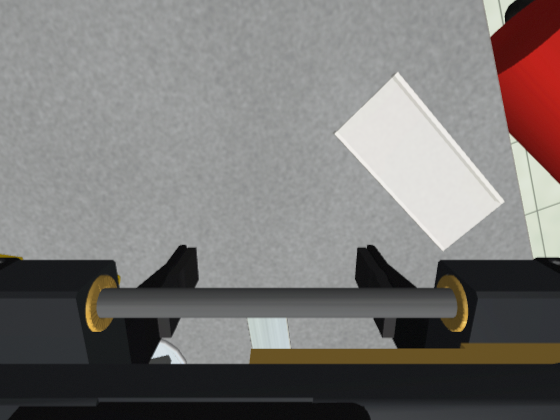

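The top view shows the chrome pump on the tray at about (212,240), the lever on the board (282,226), the empty mat (362,208), and the rasp on the case (422,220). The tin is at (147,251) and the red valve tool at (309,130). Two things could pass for the pump: the yellow pumps at (140,190) and (225,324). I choose the chrome one with black collars at (212,240), and check it in enlarged crops.

Run:
```python
import cv2,numpy as np
im=cv2.imread('pics/top0.png')
def crop(x0,y0,w,h,s):
    o=cv2.resize(im[y0:y0+h,x0:x0+w],None,fx=s,fy=s,interpolation=cv2.INTER_CUBIC)
    for i in range(0,w,10):
        cv2.putText(o,str(x0+i),(i*s,8),0,.3,(0,255,255),1); cv2.line(o,(i*s,10),(i*s,14),(0,255,255),1)
    for i in range(0,h,10):
        cv2.putText(o,str(y0+i),(0,i*s+4),0,.3,(0,255,255),1)
    return o
cv2.imwrite('pics/cA.png',crop(185,180,125,95,6))
cv2.imwrite('pics/cB.png',crop(325,170,125,95,6))
```

```text
(no output)
```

View pics/cA.png

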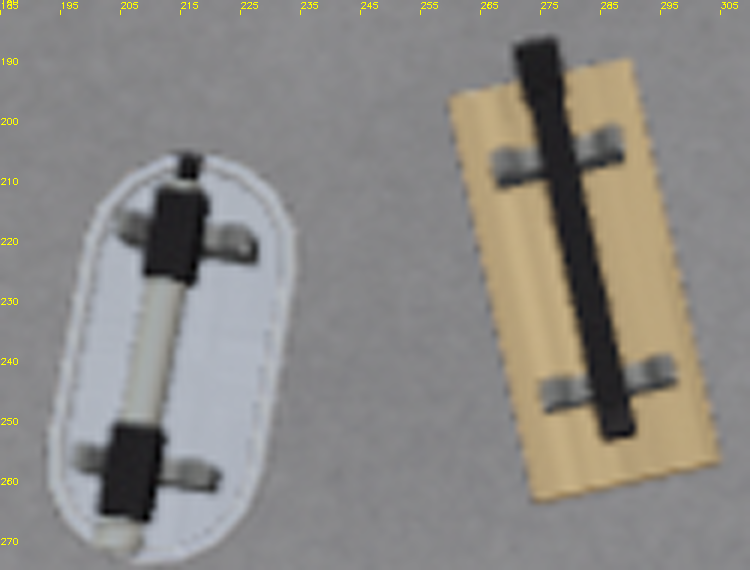

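View pics/cB.png

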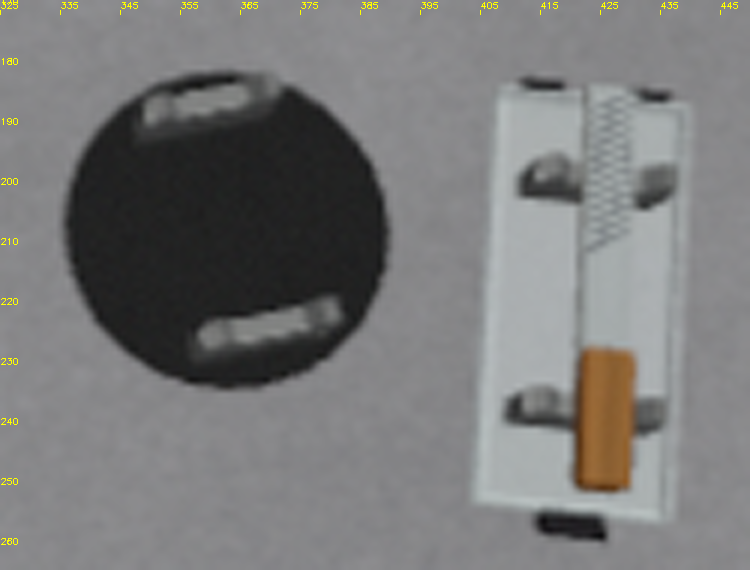

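```bash
cat > h.py <<'E'
import numpy as np,cv2
from scipy.spatial.transform import Rotation as R
from scipy.optimize import least_squares
def load(n): return np.load(n,allow_pickle=True).item()
def ext(c,s=None):
    """returns camera origin, R cam->world"""
    K=np.array([[c['fx'],0,c['cx']],[0,c['fy'],c['cy']],[0,0,1]])
    if 'rvec' in c:
        Rw=cv2.Rodrigues(c['rvec'])[0]; return K,-Rw.T@c['tvec'],Rw.T
    T=R.from_quat(s['eef_rot']).as_matrix(); m=c['mount']
    return K,T@m[:3,3]+s['ee_pos'],T@m[:3,:3]
def p2w(c,uv,z,s=None):
    K,o,Rm=ext(c,s); uv=np.atleast_2d(uv).astype(float)
    d=(Rm@np.linalg.solve(K,np.c_[uv,np.ones(len(uv))].T)).T
    return o+d*((z-o[2])/d[:,2])[:,None]
def w2p(c,P,s=None):
    K,o,Rm=ext(c,s); q=(np.atleast_2d(P)-o)@Rm@K.T
    return q[:,:2]/q[:,2:]
E
python3 - <<'E'
from h import *
c=load('top.npy')
print('cam',ext(c)[1])
A=lambda X:np.array(X)/6+[185,180]; B=lambda X:np.array(X)/6+[325,170]
def rep(n,P):
    print(n,np.round(P[:,:2],4).tolist())
def line(n,p):
    m=p.mean(0); d=p[0]-p[1]; print(n,'mid',m[:2].round(4),'len',np.linalg.norm(d).round(4),'ang',np.degrees(np.arctan2(d[1],d[0])).round(2))
line('pump',p2w(c,A([(190,155),(118,552)]),.052)); line('collars',p2w(c,A([(177,236),(132,473)]),.06))
line('lever',p2w(c,A([(537,42),(618,438)]),.047))
line('rasp',p2w(c,B([(610,88),(603,490)]),.05))
b=p2w(c,A([(450,95),(632,58),(718,462),(534,503)]),.012)
line('board',np.array([(b[0]+b[1])/2,(b[2]+b[3])/2])); line('boardw',b[:2])
b=p2w(c,B([(500,86),(692,104),(674,520),(474,502)]),.018)
line('case',np.array([(b[0]+b[1])/2,(b[2]+b[3])/2])); line('casew',b[:2])
line('tray',p2w(c,A([(207,153),(140,564)]),.01));line('trayw',p2w(c,A([(50,440),(297,260)]),.01))
line('mat',p2w(c,B([(226,70),(234,388)]),.006))
line('matw',p2w(c,B([(64,222),(390,236)]),.006))
line('matrests',p2w(c,B([(210,97),(270,323)]),.052))
E
```

```text
cam [0.29202775 0.10192801 1.25920675]
pump mid [0.4583 0.306 ] len 0.1852 ang -7.09
collars mid [0.4559 0.3044] len 0.1099 ang -7.56
lever mid [0.5167 0.1142] len 0.1898 ang 12.81
rasp mid [ 0.531  -0.2847] len 0.1883 ang -3.07
board mid [0.5043 0.1112] len 0.1992 ang 13.08
boardw mid [0.6014 0.1338] len 0.0894 ang 103.16
case mid [ 0.5305 -0.2846] len 0.2003 ang -4.96
casew mid [ 0.6302 -0.2933] len 0.0912 ang 85.73
tray mid [0.462  0.3037] len 0.1977 ang -6.14
trayw mid [0.4649 0.3037] len 0.1433 ang 128.28
mat mid [ 0.5641 -0.1205] len 0.1556 ang 0.83
matw mid [ 0.5632 -0.119 ] len 0.1555 ang 88.84
matrests mid [ 0.5628 -0.1169] len 0.1095 ang 14.0
```

```bash
cat >> h.py <<'E'
def mv(tx,ty,tz,phi):
    from bench import read_state
    s=read_state(); Rc=R.from_quat(s['eef_rot']); a=np.radians(phi)
    Rt=R.from_matrix(np.array([[np.cos(a),np.sin(a),0],[np.sin(a),-np.cos(a),0],[0,0,-1]]))
    d=Rc.inv().apply(np.array([tx,ty,tz])-s['ee_pos']); r=(Rc.inv()*Rt).as_rotvec()
    x=Rc.as_matrix()[:,0]
    print('t',s['time'],'pos',s['ee_pos'].round(4),'phi',np.degrees(np.arctan2(x[1],x[0])).round(2)%360,'w',round(s['width'],4),'F',np.round(s['ft_force'],2))
    print('shift',d.round(4).tolist(),'turn',r.round(4).tolist(),np.degrees(r).round(1).tolist())
E
python3 -c "
from h import *
mv(.510,.113,.22,193)"
```

```text
t 0.15 pos [0.2345 0.5791 0.236 ] phi 157.96 w 0.0871 F [-0.23 -0.07 -0.11]
shift [-0.4303, -0.3286, 0.0163] turn [-0.001, -0.0003, -0.6116] [-0.1, -0.0, -35.0]
```

Call:
arm_command(commands=[[60, [-0.01, -0.008, 0], [0, 0, -0.014]], [60, [-0.03, -0.023, 0.001], [0, 0, -0.043]], [60, [-0.056, -0.043, 0.002], [0, 0, -0.08]], [60, [-0.086, -0.066, 0.003], [0, 0, -0.122]], [60, [-0.116, -0.089, 0.004], [0, 0, -0.165]], [60, [-0.146, -0.112, 0.006], [0, 0, -0.208]], [60, [-0.176, -0.134, 0.007], [0, 0, -0.25]], [60, [-0.206, -0.157, 0.008], [0, 0, -0.293]], [60, [-0.236, -0.18, 0.009], [0, 0, -0.336]], [60, [-0.266, -0.203, 0.01], [0, 0, -0.378]]])

```text
time: 0.98
ee_pos: [0.4055, 0.2895, 0.2265]
eef_rot: [0.002, 1.0, 0.0, -0.0]
ft_force: [1.0, 0.7, 0.2]
width: 0.0523
```

```bash
python3 -c "
from h import *
mv(.510,.113,.22,193)"
```

```text
t 0.9833 pos [0.4055 0.2895 0.2265] phi 179.73 w 0.0523 F [1.03 0.67 0.15]
shift [-0.1054, -0.176, 0.0064] turn [0.0002, -0.0, -0.2315] [0.0, -0.0, -13.3]
```

Call:
arm_command(commands=[[60, [-0.018, -0.03, 0.001], [0, 0, -0.05]], [60, [-0.036, -0.06, 0.002], [0, 0, -0.09]], [60, [-0.054, -0.09, 0.003], [0, 0, -0.13]], [60, [-0.07, -0.118, 0.004], [0, 0, -0.165]], [60, [-0.084, -0.14, 0.005], [0, 0, -0.195]], [60, [-0.095, -0.158, 0.006], [0, 0, -0.215]], [60, [-0.102, -0.17, 0.006], [0, 0, -0.227]], [60, [-0.105, -0.175, 0.006], [0, 0, -0.232]], [60, [-0.105, -0.175, 0.006], [0, 0, -0.232]], [60, [-0.105, -0.175, 0.006], [0, 0, -0.232]]])

```text
time: 1.82
ee_pos: [0.5084, 0.1164, 0.2204]
eef_rot: [-0.112, 0.994, 0.0, -0.0]
ft_force: [-0.4, 0.6, 0.9]
width: 0.0521
```

```bash
cat >> h.py <<'E'
def look(tag):
    from bench import read_state,camera
    s=read_state(); c=camera('wrist'); np.save(f'w{tag}.npy',{'c':c,'s':s},allow_pickle=True)
    im=c['pixels'][:,:,::-1]; cv2.imwrite(f'pics/w{tag}.png',im); return s,c
E
python3 -c "
from h import *
mv(.510,.113,.22,193)
s,c=look('1')
import cv2
"
```

```text
t 1.8167 pos [0.5084 0.1164 0.2204] phi 192.91 w 0.0521 F [-0.43  0.58  0.89]
shift [-0.0008, -0.0036, 0.0004] turn [0.0004, -0.0004, -0.0016] [0.0, -0.0, -0.1]
```

View pics/w1.png

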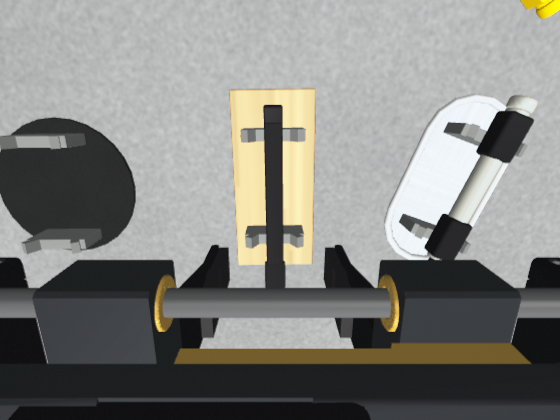

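The wrist view shows the board with the lever (272,185), the mat on the left (65,185), and the tray with the pump on the right (465,180). I enlarge each for measuring.

```bash
cat >> h.py <<'E'
def crop(src,x0,y0,w,h,s,out):
    im=cv2.imread(src); o=cv2.resize(im[y0:y0+h,x0:x0+w],None,fx=s,fy=s,interpolation=cv2.INTER_CUBIC)
    for i in range(0,w,20):
        cv2.putText(o,str(x0+i),(i*s,10),0,.35,(0,0,255),1); cv2.line(o,(i*s,0),(i*s,o.shape[0]),(0,200,200),1)
    for i in range(0,h,20):
        cv2.putText(o,str(y0+i),(0,i*s+4),0,.35,(0,0,255),1); cv2.line(o,(0,i*s),(o.shape[1],i*s),(0,200,200),1)
    cv2.imwrite(out,o)
E
python3 -c "
from h import *
crop('pics/w1.png',220,80,110,200,3,'pics/w1b.png')
crop('pics/w1.png',0,110,140,150,4,'pics/w1m.png')
crop('pics/w1.png',380,85,170,180,3,'pics/w1t.png')
"
```

```text
(no output)
```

View pics/w1b.png

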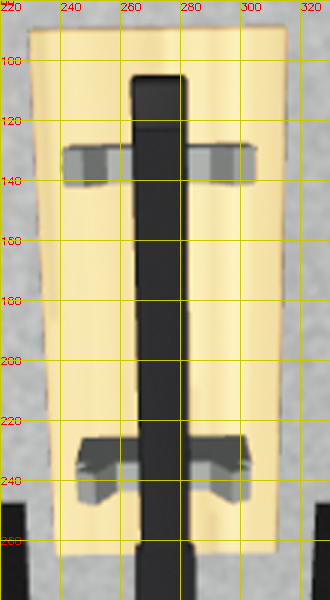

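View pics/w1m.png

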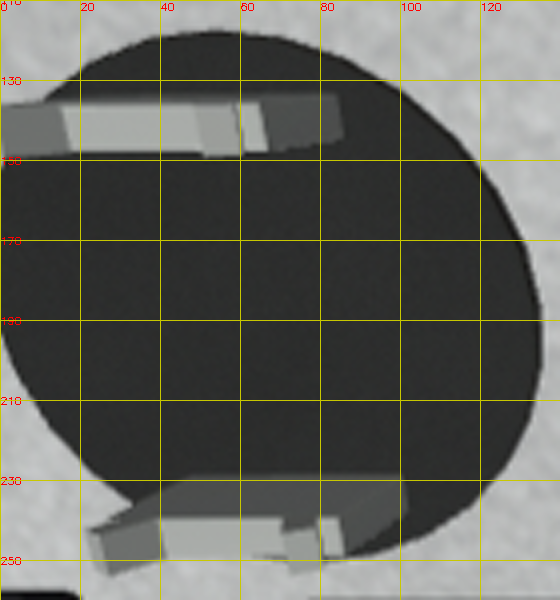

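View pics/w1t.png

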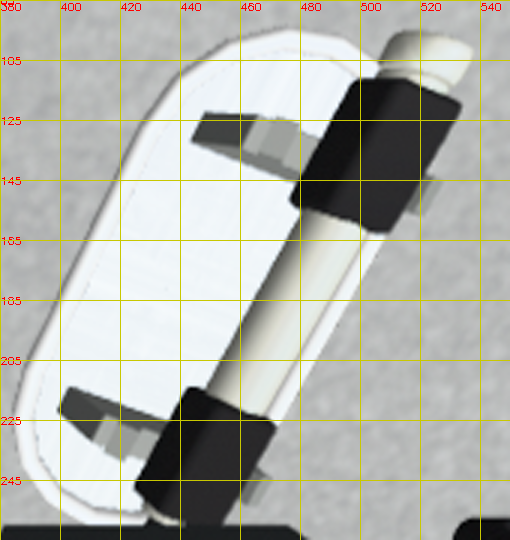

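```bash
cat >> h.py <<'E'
def ln(n,p):
    m=p.mean(0); d=p[0]-p[1]; print(n,'mid',m[:2].round(4),'len',np.linalg.norm(d).round(4),'ang',(np.degrees(np.arctan2(d[1],d[0]))%180).round(2))
E
python3 - <<'E'
from h import *
d=load('w1.npy');c,s=d['c'],d['s']
b=p2w(c,[(229.3,90),(315,89),(312,263.5),(238,264.5)],.012,s)
print('board centre',b.mean(0)); ln('boardL',np.array([(b[0]+b[1])/2,(b[2]+b[3])/2])); ln('w',b[:2])
ln('rests',p2w(c,[(273,133.5),(273.7,240)],.052,s))
l=p2w(c,[(273.3,140),(274.7,240)],.049,s); ln('lever',l); print(l[:,:2])
# rest outer corners near-base rest far? top at z 52
print('plain end',p2w(c,[(272.8,105.5)],.050,s),p2w(c,[(272.8,105.5)],.056,s))
t=load('top.npy')
print('top ends',p2w(t,np.array([(537,40),(618,438)])/6+[185,180],.049)[:,:2],p2w(t,np.array([(537,40),(618,438)])/6+[185,180],.056)[:,:2])
# predicted rests
C=b.mean(0);
for ctr in ([.5043,.1112],C[:2]):
  a=np.radians(13.1);ex=np.array([np.cos(a),np.sin(a)]);ey=np.array([-ex[1],ex[0]])
  P=[np.r_[np.array(ctr)+ex*x+ey*y,.052] for x in(-61,-49,49,61) for y in (-32,32) for _ in[0]]
  P=[np.r_[np.array(ctr)+ex*x/1e3+ey*y/1e3,.052] for x in(-61,-49,49,61) for y in (-32,32)]
  print(w2p(c,P,s).round(1).tolist())
  print(w2p(t,P).round(1).tolist())
E
```

```text
board centre [0.50640316 0.11263246 0.012     ]
boardL mid [0.5064 0.1126] len 0.1986 ang 13.64
w mid [0.4099 0.0892] len 0.0888 ang 103.48
rests mid [0.5038 0.1121] len 0.1092 ang 13.07
lever mid [0.5073 0.1135] len 0.1041 ang 13.52
[[0.45675528 0.1013613 ]
 [0.55793652 0.12568898]]
plain end [[0.42582735 0.09391913 0.05      ]] [[0.42593435 0.09400782 0.056     ]]
top ends [[0.60970863 0.13520153]
 [0.42399105 0.09316741]] [[0.60787112 0.13500907]
 [0.42322776 0.09321808]]
[[238.2, 127.0], [305.6, 126.7], [238.7, 139.9], [305.4, 139.6], [242.2, 235.4], [303.4, 235.2], [242.6, 246.0], [303.1, 245.8]]
[[298.1, 242.9], [275.2, 247.6], [297.2, 238.6], [274.3, 243.3], [289.8, 204.3], [267.2, 208.9], [288.9, 200.2], [266.4, 204.8]]
[[239.3, 129.6], [306.5, 129.3], [239.7, 142.4], [306.3, 142.1], [243.2, 237.5], [304.2, 237.3], [243.6, 248.1], [304.0, 247.8]]
[[297.6, 242.1], [274.6, 246.8], [296.7, 237.8], [273.8, 242.5], [289.3, 203.6], [266.7, 208.2], [288.4, 199.5], [265.9, 204.0]]
```

```bash
python3 -c "
from h import *
mv(.517,.115,.0395,193.4)"
```

```text
t 1.8667 pos [0.5082 0.1168 0.2204] phi 192.96 w 0.0523 F [ 0.32 -0.06 -0.12]
shift [-0.0082, -0.0038, 0.1809] turn [0.0005, -0.0003, -0.0076] [0.0, -0.0, -0.4]
```

Call:
arm_command(commands=[[60, [-0.002, -0.001, 0.005], [0, 0, -0.002]], [60, [-0.005, -0.002, 0.02], [0, 0, -0.004]], [60, [-0.008, -0.004, 0.045], [0, 0, -0.0076]], [60, [-0.008, -0.004, 0.075], [0, 0, -0.0076]], [60, [-0.008, -0.004, 0.105], [0, 0, -0.0076]], [60, [-0.008, -0.004, 0.13], [0, 0, -0.0076]], [60, [-0.008, -0.004, 0.145], [0, 0, -0.0076]], [60, [-0.008, -0.004, 0.15], [0, 0, -0.0076]], [60, [-0.008, -0.004, 0.15], [0, 0, -0.0076]], [60, [-0.008, -0.004, 0.15], [0, 0, -0.0076]]])

```text
time: 2.7
ee_pos: [0.5177, 0.1141, 0.0712]
eef_rot: [-0.116, 0.993, 0.0, 0.0]
ft_force: [-0.2, 0.0, -0.2]
width: 0.0518
```

```bash
python3 -c "
from h import *
mv(.517,.115,.0395,193.4)
look('2')"
```

```text
t 2.7 pos [0.5177 0.1141 0.0712] phi 193.37 w 0.0518 F [-0.24  0.01 -0.25]
shift [0.0005, 0.0011, 0.0317] turn [0.0002, 0.0007, -0.0004] [0.0, 0.0, -0.0]
```

View pics/w2.png

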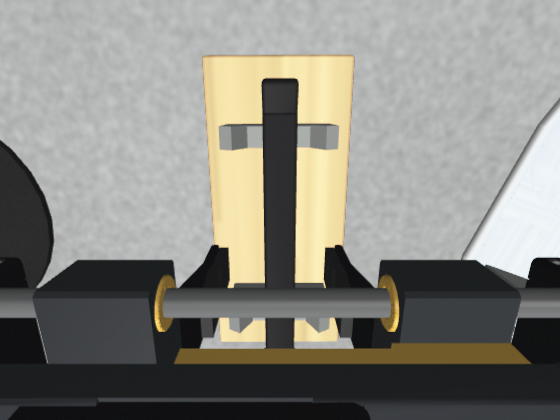

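The lever (u≈280) sits between the fingers (226 and 328), and its plain end is at (280,79). I measure that end again.

```bash
python3 -c "
from h import *
d=load('w2.npy');c,s=d['c'],d['s']
e=p2w(c,[(280,79.5)],.052,s);print(e, e[0,:2]+.095*np.array([np.cos(.2335),np.sin(.2335)]))
b=p2w(c,[(203,56.5),(353.5,56)],.012,s);ln('edge',b)
print(b.mean(0)[:2]+.1*np.array([np.cos(.2325),np.sin(.2325)]))
r=p2w(c,[(219.5,125),(338.5,124.5)],.052,s);ln('rest',r)
print(r.mean(0)[:2]+.061*np.array([np.cos(.2325),np.sin(.2325)]))
"
```

```text
[[0.42559855 0.09384713 0.052     ]] [0.51802049 0.1158286 ]
edge mid [0.4099 0.0894] len 0.0883 ang 103.49
[0.50716207 0.11247188]
rest mid [0.4463 0.0983] len 0.0598 ang 103.56
[0.50565605 0.11235094]
```

Call:
arm_command(commands=[[60, [0, 0.001, 0.008], [0, 0, 0]], [60, [0, 0.001, 0.018], [0, 0, 0]], [60, [0, 0.001, 0.026], [0, 0, 0]], [60, [0, 0.001, 0.031], [0, 0, 0]], [60, [0, 0.001, 0.0315], [0, 0, 0]], [5, [0, 0.001, 0.0315], [0, 0, 0]], [5, [0, 0.001, 0.0315], [0, 0, 0]], [5, [0, 0.001, 0.0315], [0, 0, 0]], [5, [0, 0.001, 0.0315], [0, 0, 0]], [5, [0, 0.001, 0.0315], [0, 0, 0]]], squeeze=25)

```text
time: 3.58
ee_pos: [0.5174, 0.1145, 0.0393]
eef_rot: [-0.116, 0.993, 0.0, 0.0]
ft_force: [-0.7, 0.5, -0.2]
width: 0.0264
```

```bash
python3 -c "
from h import *
mv(.5636,-.119,.2,194)"
```

```text
t 3.5833 pos [0.5174 0.1145 0.0393] phi 193.34 w 0.0264 F [-0.65  0.53 -0.18]
shift [0.0088, -0.2379, -0.1607] turn [0.0002, 0.0005, -0.0115] [0.0, 0.0, -0.7]
```

Still closing; finish the close, then lift.

Call:
arm_command(commands=[[5, [0, 0, 0], [0, 0, 0]], [5, [0, 0, 0], [0, 0, 0]], [5, [0, 0, 0], [0, 0, 0]], [5, [0, 0, 0], [0, 0, 0]], [5, [0, 0, -0.003], [0, 0, 0]], [5, [0, 0, -0.012], [0, 0, 0]], [5, [0, 0, -0.03], [0, 0, 0]], [5, [0, 0, -0.055], [0, 0, 0]], [5, [0, 0, -0.075], [0, 0, 0]], [5, [0, 0, -0.085], [0, 0, 0]]])

```text
time: 4.42
ee_pos: [0.5184, 0.1146, 0.1272]
eef_rot: [-0.116, 0.993, 0.0, 0.002]
ft_force: [-0.1, -1.0, -0.0]
width: 0.0175
```

```bash
python3 -c "
from h import *
mv(.5636,-.119,.2,194)"
```

```text
t 4.4167 pos [0.5184 0.1146 0.1272] phi 193.32 w 0.0175 F [-0.07 -1.03 -0.04]
shift [0.0096, -0.2377, -0.073] turn [0.0005, 0.0036, -0.0119] [0.0, 0.2, -0.7]
```

Call:
arm_command(commands=[[5, [0.0, -0.007, -0.004], [0, 0, 0]], [5, [0.001, -0.025, -0.012], [0, 0, -0.002]], [5, [0.002, -0.054, -0.025], [0, 0, -0.003]], [5, [0.004, -0.087, -0.04], [0, 0, -0.005]], [5, [0.006, -0.12, -0.055], [0, 0, -0.007]], [5, [0.007, -0.153, -0.065], [0, 0, -0.009]], [5, [0.008, -0.184, -0.07], [0, 0, -0.01]], [5, [0.009, -0.211, -0.073], [0, 0, -0.012]], [5, [0.01, -0.229, -0.073], [0, 0, -0.012]], [5, [0.01, -0.238, -0.073], [0, 0, -0.012]]])

```text
time: 5.25
ee_pos: [0.5617, -0.1232, 0.1963]
eef_rot: [-0.12, 0.993, -0.001, -0.001]
ft_force: [-0.2, 0.1, -0.6]
width: 0.0174
```

```bash
python3 -c "
from h import *
mv(.5636,-.119,.2,194)
look('3')
crop('pics/w3.png',180,70,190,190,3,'pics/w3c.png')"
```

```text
t 5.25 pos [ 0.5617 -0.1232  0.1963] phi 193.8 w 0.0174 F [-0.18  0.1  -0.59]
shift [-0.0028, 0.0037, -0.0037] turn [-0.0009, -0.0013, -0.0034] [-0.1, -0.1, -0.2]
```

View pics/w3.png

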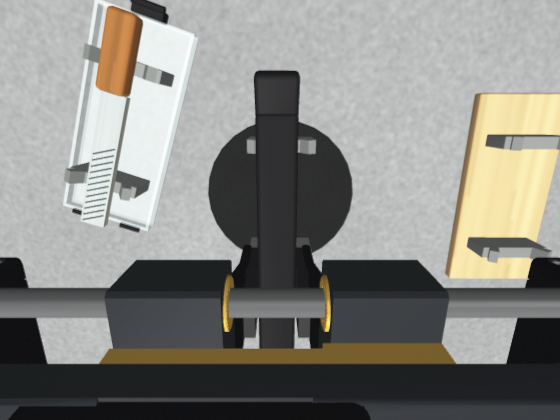

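View pics/w3c.png

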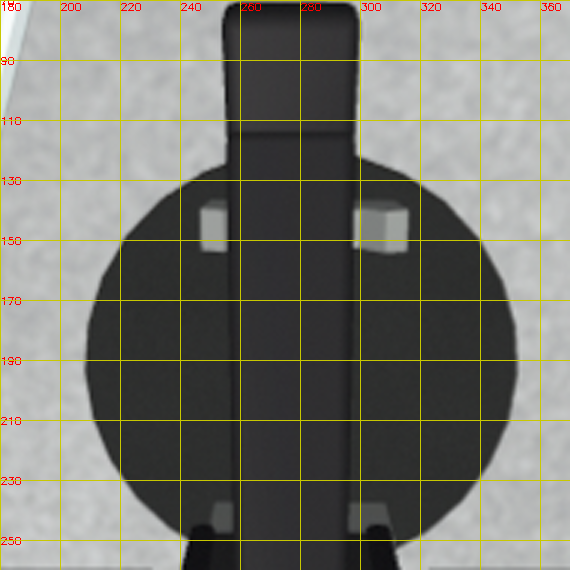

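```bash
python3 -c "
from h import *
d=load('w3.npy');c,s=d['c'],d['s']
r=p2w(c,[(246.5,139.5),(316,139.5)],.052,s);ln('rest',r)
print(r.mean(0)[:2]+.061*np.array([np.cos(.243),np.sin(.243)]))
ln('thick',p2w(c,[(316,139.5),(316,153.5)],.052,s))
m=p2w(c,[(208.5,190),(352.5,190)],.006,s);ln('mat',m)
P=p2w(c,[(208.5,190),(352.5,190),(220,150),(341,150),(214,220),(346,220),(230,240),(299,122.5),(255,124)],.006,s)[:,:2]
f=least_squares(lambda q:np.hypot(*(P-q).T)-.078,[.56,-.12]);print(f.x,f.fun.round(4))
e=p2w(c,[(276.5,72)],s['ee_pos'][2]+.005+.004,s);print('end',e,np.linalg.norm(e[0,:2]-s['ee_pos'][:2]))
print('centre of lever edges', p2w(c,[(277,140)],s['ee_pos'][2]+.0095,s))
"
```

```text
rest mid [ 0.506  -0.1328] len 0.0617 ang 103.76
[ 0.56522318 -0.1181046 ]
thick mid [ 0.5046 -0.1012] len 0.0123 ang 15.76
mat mid [ 0.561  -0.1193] len 0.1545 ang 103.77
[ 0.56582451 -0.11821861] [-0.0007 -0.0005  0.0006  0.0005  0.0007  0.     -0.0008 -0.0008 -0.0001]
end [[ 0.46991431 -0.14581923  0.2053294 ]] 0.09455800914540577
centre of lever edges [[ 0.4957641  -0.13927046  0.2058294 ]]
```

```bash
python3 -c "
from h import *
mv(.5655,-.118,.040,193.8)"
```

```text
t 5.3 pos [ 0.5618 -0.1234  0.1962] phi 193.79 w 0.0178 F [-1.32 -0.9  -0.24]
shift [-0.0051, 0.0045, 0.1562] turn [-0.0011, -0.0016, -0.0003] [-0.1, -0.1, -0.0]
```

Call:
arm_command(commands=[[5, [-0.002, 0.002, 0.005], [0, 0, 0]], [5, [-0.004, 0.004, 0.018], [0, 0, 0]], [5, [-0.005, 0.0045, 0.04], [0, 0, 0]], [5, [-0.005, 0.0045, 0.067], [0, 0, 0]], [5, [-0.005, 0.0045, 0.09], [0, 0, 0]], [5, [-0.005, 0.0045, 0.108], [0, 0, 0]], [5, [-0.005, 0.0045, 0.118], [0, 0, 0]], [5, [-0.005, 0.0045, 0.12], [0, 0, 0]], [5, [-0.005, 0.0045, 0.12], [0, 0, 0]], [5, [-0.005, 0.0045, 0.12], [0, 0, 0]]])

```text
time: 6.13
ee_pos: [0.5668, -0.1133, 0.0779]
eef_rot: [-0.122, 0.992, 0.0, 0.001]
ft_force: [0.7, -1.2, -0.8]
width: 0.0174
```

```bash
python3 -c "
from h import *
mv(.5655,-.118,.040,193.8)
look(4)"
```

```text
t 6.1333 pos [ 0.5668 -0.1133  0.0779] phi 194.06 w 0.0174 F [ 0.67 -1.17 -0.81]
shift [0.0024, -0.0042, 0.0379] turn [-0.0001, 0.0013, 0.0046] [-0.0, 0.1, 0.3]
```

View pics/w4.png

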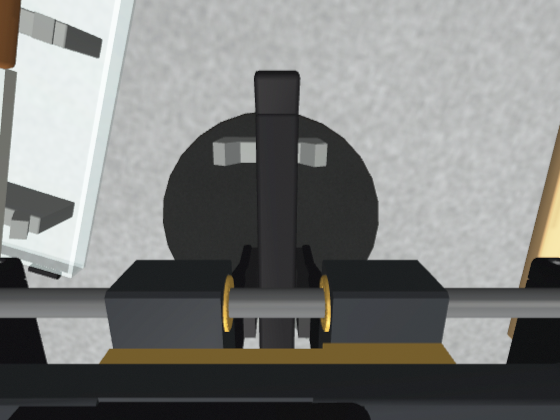

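Call:
arm_command(commands=[[5, [0.0024, -0.004, 0.0], [0, 0, 0.004]], [5, [0.0024, -0.004, 0.008], [0, 0, 0.004]], [5, [0.0024, -0.004, 0.018], [0, 0, 0.004]], [5, [0.0024, -0.004, 0.026], [0, 0, 0.004]], [5, [0.0024, -0.004, 0.032], [0, 0, 0.004]], [5, [0.0024, -0.004, 0.035], [0, 0, 0.004]], [5, [0.0024, -0.004, 0.0365], [0, 0, 0.004]], [5, [0.0024, -0.004, 0.0365], [0, 0, 0.004]], [5, [0.0024, -0.004, 0.0365], [0, 0, 0.004]], [5, [0.0024, -0.004, 0.0365], [0, 0, 0.004]]])

```text
time: 7.02
ee_pos: [0.5651, -0.1183, 0.0408]
eef_rot: [-0.12, 0.993, -0.0, 0.0]
ft_force: [-0.1, 0.2, -0.1]
width: 0.0176
```

```bash
python3 -c "
from h import *
mv(.5655,-.118,.040,193.8)
look(5)"
```

```text
t 7.0167 pos [ 0.5651 -0.1183  0.0408] phi 193.8 w 0.0176 F [-0.09  0.18 -0.09]
shift [-0.0005, 0.0002, 0.0008] turn [-0.0001, 0.0006, 0.0] [-0.0, 0.0, 0.0]
```

View pics/w5.png

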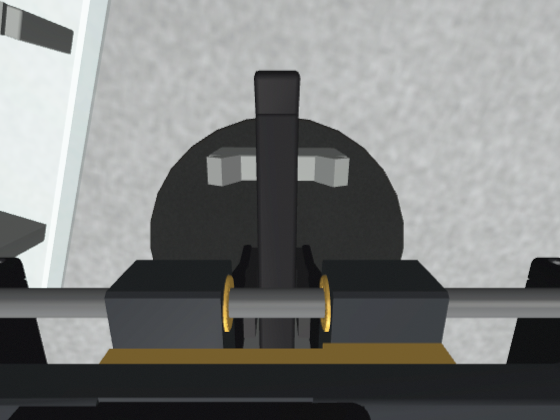

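The rest spans u 207–349, so its middle is 278, and the lever is at 277.5: centred. Release and rise.

Call:
arm_command(commands=[[5, [0, 0, 0.001], [0, 0, 0]], [40, [0, 0, 0.001], [0, 0, 0]], [40, [0, 0, 0.001], [0, 0, 0]], [40, [0, 0, 0.001], [0, 0, 0]], [40, [0, 0, 0.001], [0, 0, 0]], [50, [0, 0, -0.005], [0, 0, 0]], [50, [0, 0, -0.02], [0, 0, 0]], [60, [0, 0, -0.045], [0, 0, 0]], [60, [0, 0, -0.075], [0, 0, 0]], [60, [0, 0, -0.1], [0, 0, 0]]])

```text
time: 7.9
ee_pos: [0.5648, -0.1186, 0.1427]
eef_rot: [-0.12, 0.993, -0.0, 0.0]
ft_force: [1.4, -0.5, 0.8]
width: 0.0509
```

```bash
python3 -c "
from h import *
mv(.459,.305,.2,173)"
```

```text
t 7.9 pos [ 0.5648 -0.1186  0.1427] phi 193.77 w 0.0509 F [ 1.44 -0.47  0.78]
shift [0.0019, 0.4366, -0.0575] turn [-0.0002, 0.0006, 0.3626] [-0.0, 0.0, 20.8]
```

Call:
arm_command(commands=[[60, [0, 0.01, -0.01], [0, 0, 0.005]], [60, [0, 0.032, -0.02], [0, 0, 0.02]], [60, [0, 0.064, -0.03], [0, 0, 0.045]], [60, [0, 0.1, -0.04], [0, 0, 0.075]], [60, [0.001, 0.138, -0.05], [0, 0, 0.11]], [60, [0.001, 0.176, -0.058], [0, 0, 0.145]], [60, [0.001, 0.214, -0.058], [0, 0, 0.18]], [60, [0.001, 0.25, -0.058], [0, 0, 0.215]], [60, [0.002, 0.285, -0.058], [0, 0, 0.25]], [60, [0.002, 0.318, -0.058], [0, 0, 0.28]]])

```text
time: 8.73
ee_pos: [0.4861, 0.1919, 0.1993]
eef_rot: [0.02, 1.0, 0.0, 0.0]
ft_force: [-0.2, 0.3, 0.3]
width: 0.0522
```

```bash
python3 -c "
from h import *
mv(.459,.305,.2,173)"
```

```text
t 8.7333 pos [0.4861 0.1919 0.1993] phi 177.68 w 0.0522 F [-0.17  0.33  0.26]
shift [0.0317, 0.1119, -0.0006] turn [0.0008, 0.0006, 0.0816] [0.0, 0.0, 4.7]
```

Call:
arm_command(commands=[[60, [0.009, 0.032, 0], [0, 0, 0.025]], [60, [0.017, 0.06, 0], [0, 0, 0.045]], [60, [0.023, 0.082, 0], [0, 0, 0.06]], [60, [0.028, 0.098, 0], [0, 0, 0.072]], [60, [0.031, 0.108, 0], [0, 0, 0.08]], [60, [0.032, 0.112, 0], [0, 0, 0.082]], [60, [0.032, 0.112, 0], [0, 0, 0.082]], [60, [0.032, 0.112, 0], [0, 0, 0.082]], [60, [0.032, 0.112, 0], [0, 0, 0.082]], [60, [0.032, 0.112, 0], [0, 0, 0.082]]])

```text
time: 9.57
ee_pos: [0.4599, 0.3022, 0.1987]
eef_rot: [0.061, 0.998, -0.0, 0.0]
ft_force: [0.3, 0.0, 0.4]
width: 0.0521
```

```bash
python3 -c "
from h import *
mv(.459,.305,.2,173)
look(6)
crop('pics/w6.png',190,50,180,200,3,'pics/w6c.png')"
```

```text
t 9.5667 pos [0.4599 0.3022 0.1987] phi 172.97 w 0.0521 F [0.25 0.04 0.35]
shift [0.0012, 0.0027, -0.0013] turn [-0.0, 0.0002, -0.0005] [-0.0, 0.0, -0.0]
```

View pics/w6.png

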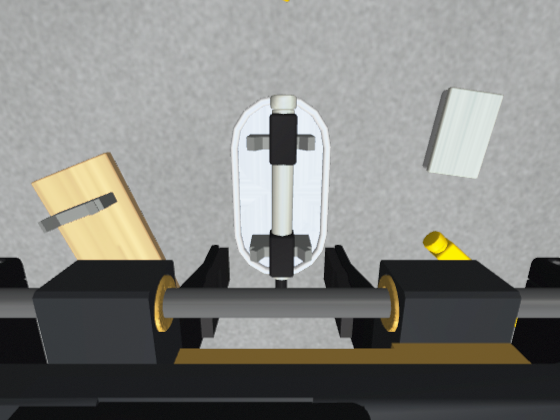

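View pics/w6c.png

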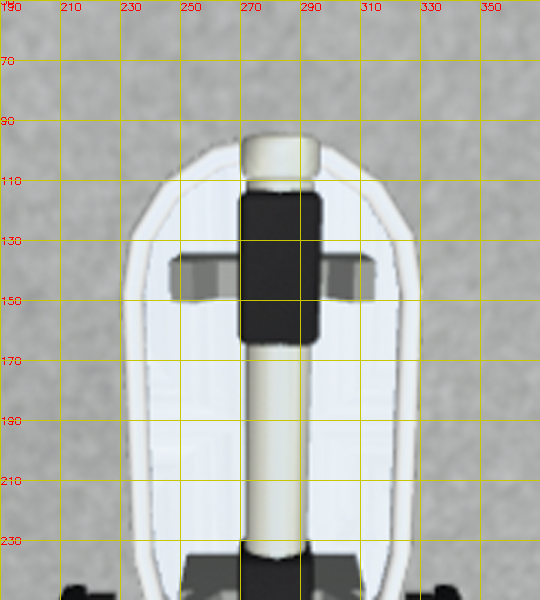

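```bash
python3 -c "
from h import *
d=load('w6.npy');c,s=d['c'],d['s']
a=p2w(c,[(283,164.3),(282.5,231.7)],.064,s);ln('barrel',a)
a=p2w(c,[(283,164.3),(282.5,235)],.062,s);ln('barrel2',a)
b=p2w(c,[(269.3,115),(297,115)],.064,s);ln('collarw',b)
ln('collar',p2w(c,[(283,114),(283,164.3)],.064,s))
# tray outline
P=p2w(c,[(231.5,150),(330,150),(233.5,190),(328,190),(235,220),(326,220)],.010,s);
for i in(0,2,4): ln('trayw',P[i:i+2])
print(((P[4]+P[5])-(P[0]+P[1]))[:2])
r=p2w(c,[(247,135.5),(315,135.5)],.052,s);ln('rest',r)
print(r.mean(0)[:2]+.061*np.array([np.cos(-.122),np.sin(-.122)]))
r=p2w(c,[(251,234.5),(309,234.5)],.052,s);ln('rest2',r)
print(r.mean(0)[:2]-.049*np.array([np.cos(-.122),np.sin(-.122)]))
"
```

```text
barrel mid [0.4565 0.3082] len 0.063 ang 172.84
barrel2 mid [0.4587 0.308 ] len 0.0667 ang 172.86
collarw mid [0.3841 0.3172] len 0.0233 ang 82.92
collar mid [0.4043 0.3146] len 0.0423 ang 173.26
trayw mid [0.4187 0.3117] len 0.1015 ang 82.92
trayw mid [0.4606 0.3066] len 0.1009 ang 82.93
trayw mid [0.4941 0.3023] len 0.0999 ang 82.93
[ 0.15087219 -0.01868773]
rest mid [0.4014 0.3134] len 0.0606 ang 82.92
[0.46196483 0.30600179]
rest2 mid [0.4949 0.3012] len 0.0565 ang 82.93
[0.4462291  0.30719571]
```

```bash
python3 -c "
from h import *
mv(.4588,.3078,.047,172.9)"
```

```text
t 9.6167 pos [0.4598 0.3024 0.1987] phi 172.98 w 0.0523 F [0.35 0.27 0.15]
shift [0.0017, 0.0053, 0.1517] turn [0.0001, 0.0002, 0.0014] [0.0, 0.0, 0.1]
```

Call:
arm_command(commands=[[60, [0.001, 0.002, 0.004], [0, 0, 0]], [60, [0.0017, 0.0045, 0.018], [0, 0, 0]], [60, [0.0017, 0.0053, 0.04], [0, 0, 0.001]], [60, [0.0017, 0.0053, 0.065], [0, 0, 0.001]], [60, [0.0017, 0.0053, 0.088], [0, 0, 0.001]], [60, [0.0017, 0.0053, 0.106], [0, 0, 0.001]], [60, [0.0017, 0.0053, 0.116], [0, 0, 0.001]], [60, [0.0017, 0.0053, 0.118], [0, 0, 0.001]], [60, [0.0017, 0.0053, 0.118], [0, 0, 0.001]], [60, [0.0017, 0.0053, 0.118], [0, 0, 0.001]]])

```text
time: 10.45
ee_pos: [0.459, 0.3091, 0.0816]
eef_rot: [0.061, 0.998, 0.001, 0.001]
ft_force: [0.8, 0.3, -0.6]
width: 0.0525
```

```bash
python3 -c "
from h import *
mv(.4588,.3078,.047,172.9)
look(7)"
```

```text
t 10.45 pos [0.459  0.3091 0.0816] phi 172.99 w 0.0525 F [ 0.78  0.33 -0.62]
shift [0.0001, -0.0013, 0.0346] turn [0.0011, 0.001, 0.0016] [0.1, 0.1, 0.1]
```

View pics/w7.png

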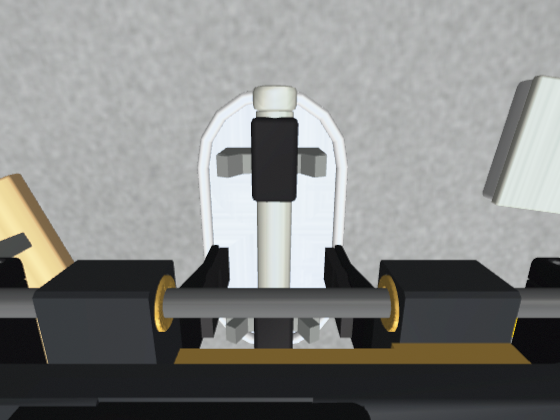

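The pump (u≈274.5) is between the fingers (226 and 328). Descend and close.

Call:
arm_command(commands=[[60, [0, -0.0013, 0.008], [0, 0, 0]], [60, [0, -0.0013, 0.018], [0, 0, 0]], [60, [0, -0.0013, 0.028], [0, 0, 0]], [60, [0, -0.0013, 0.034], [0, 0, 0]], [60, [0, -0.0013, 0.0345], [0, 0, 0]], [5, [0, -0.0013, 0.0345], [0, 0, 0]], [5, [0, -0.0013, 0.0345], [0, 0, 0]], [5, [0, -0.0013, 0.0345], [0, 0, 0]], [5, [0, -0.0013, 0.0345], [0, 0, 0]], [5, [0, -0.0013, 0.0345], [0, 0, 0]]], squeeze=30)

```text
time: 11.33
ee_pos: [0.4584, 0.3076, 0.0464]
eef_rot: [0.061, 0.998, 0.0, 0.0]
ft_force: [-0.5, 1.2, -0.3]
width: 0.0266
```

Call:
arm_command(commands=[[5, [0, 0, 0], [0, 0, 0]], [5, [0, 0, 0], [0, 0, 0]], [5, [0, 0, 0], [0, 0, 0]], [5, [0, 0, 0], [0, 0, 0]], [5, [0, 0, -0.003], [0, 0, 0]], [5, [0, 0, -0.012], [0, 0, 0]], [5, [0, 0, -0.03], [0, 0, 0]], [5, [0, 0, -0.055], [0, 0, 0]], [5, [0, 0, -0.08], [0, 0, 0]], [5, [0, 0, -0.1], [0, 0, 0]]])

```text
time: 12.17
ee_pos: [0.4585, 0.3074, 0.1485]
eef_rot: [0.061, 0.998, 0.0, 0.0]
ft_force: [-0.5, 0.6, -0.0]
width: 0.0192
```

```bash
python3 -c "
from h import *
mv(.5062,.1124,.17,193.4)"
```

```text
t 12.1667 pos [0.4585 0.3074 0.1485] phi 172.99 w 0.0192 F [-0.53  0.65 -0.03]
shift [-0.0712, -0.1877, -0.0216] turn [0.0008, 0.0011, -0.3563] [0.0, 0.1, -20.4]
```

Call:
arm_command(commands=[[5, [-0.002, -0.005, -0.002], [0, 0, -0.01]], [5, [-0.008, -0.02, -0.007], [0, 0, -0.04]], [5, [-0.016, -0.042, -0.013], [0, 0, -0.08]], [5, [-0.026, -0.068, -0.018], [0, 0, -0.13]], [5, [-0.037, -0.097, -0.021], [0, 0, -0.185]], [5, [-0.048, -0.126, -0.021], [0, 0, -0.24]], [5, [-0.057, -0.15, -0.021], [0, 0, -0.286]], [5, [-0.065, -0.17, -0.021], [0, 0, -0.324]], [5, [-0.069, -0.182, -0.021], [0, 0, -0.346]], [5, [-0.071, -0.187, -0.021], [0, 0, -0.356]]])

```text
time: 13.0
ee_pos: [0.506, 0.1102, 0.1669]
eef_rot: [-0.116, 0.993, -0.0, -0.0]
ft_force: [0.2, 0.3, -0.9]
width: 0.019
```

Call:
arm_command(commands=[[5, [0, 0, 0], [0, 0, 0]], [5, [0, 0, 0.008], [0, 0, 0]], [5, [0, 0, 0.02], [0, 0, 0]], [5, [0, 0, 0.035], [0, 0, 0]], [5, [0, 0, 0.05], [0, 0, 0]], [5, [0, 0, 0.06], [0, 0, 0]], [5, [0, 0, 0.065], [0, 0, 0]], [5, [0, 0, 0.065], [0, 0, 0]], [5, [0, 0, 0.065], [0, 0, 0]], [5, [0, 0, 0.065], [0, 0, 0]]])

```text
time: 13.83
ee_pos: [0.5063, 0.1135, 0.1027]
eef_rot: [-0.117, 0.993, 0.0, 0.001]
ft_force: [0.9, 0.2, -2.0]
width: 0.019
```

```bash
python3 -c "
from h import *
mv(.5062,.1124,.0475,193.4)
look(8)"
```

```text
t 13.8333 pos [0.5063 0.1135 0.1027] phi 193.4 w 0.019 F [ 0.95  0.17 -1.95]
shift [0.0005, -0.001, 0.0552] turn [0.0003, 0.0011, 0.0001] [0.0, 0.1, 0.0]
```

View pics/w8.png

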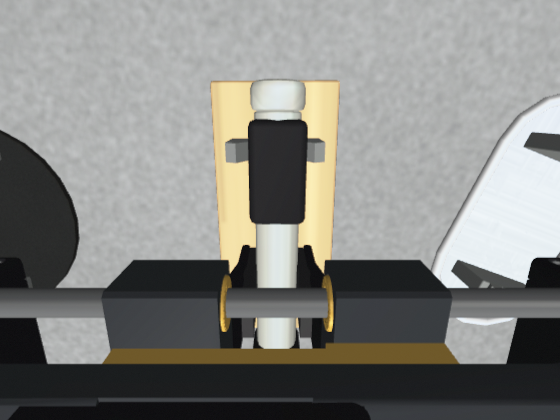

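```bash
python3 -c "
from h import *
d=load('w8.npy');c,s=d['c'],d['s']; z=s['ee_pos'][2]
x=np.array([np.cos(np.radians(13.4)),np.sin(np.radians(13.4))])
a=p2w(c,[(277.5,121),(277.5,222)],z+.017,s);ln('collar',a);print('pump-tcp along', (a.mean(0)[:2]+.055*x-s['ee_pos'][:2])@x)
b=p2w(c,[(210.5,81.5),(339.5,81.5)],.012,s);ln('edge',b);print('board',b.mean(0)[:2]+.1*x)
r=p2w(c,[(226,141),(324.5,141)],.052,s);ln('rest',r);print(r.mean(0)[:2]+.061*x)
print(s['ee_pos'])
"
```

```text
collar mid [0.4529 0.1011] len 0.0419 ang 13.41
pump-tcp along 0.0001109032931214732
edge mid [0.4098 0.0894] len 0.089 ang 103.35
board [0.50710301 0.11258722]
rest mid [0.4457 0.0982] len 0.0596 ang 103.35
[0.50506777 0.112352  ]
[0.50634765 0.11349063 0.10274378]
```

Call:
arm_command(commands=[[5, [0.0003, -0.001, 0.008], [0, 0, 0]], [5, [0.0003, -0.001, 0.02], [0, 0, 0]], [5, [0.0003, -0.001, 0.033], [0, 0, 0]], [5, [0.0003, -0.001, 0.043], [0, 0, 0]], [5, [0.0003, -0.001, 0.05], [0, 0, 0]], [5, [0.0003, -0.001, 0.0535], [0, 0, 0]], [5, [0.0003, -0.001, 0.0545], [0, 0, 0]], [5, [0.0003, -0.001, 0.0545], [0, 0, 0]], [5, [0.0003, -0.001, 0.0545], [0, 0, 0]], [5, [0.0003, -0.001, 0.0545], [0, 0, 0]]])

```text
time: 14.72
ee_pos: [0.5062, 0.1122, 0.0481]
eef_rot: [-0.117, 0.993, 0.0, 0.0]
ft_force: [-0.0, 1.1, -2.2]
width: 0.0189
```

```bash
python3 -c "
from h import *
mv(.5062,.1124,.0475,193.4)
look(9)"
```

```text
t 14.7167 pos [0.5062 0.1122 0.0481] phi 193.39 w 0.0189 F [-0.01  1.14 -2.22]
shift [-0.0, 0.0002, 0.0006] turn [0.0002, 0.001, -0.0001] [0.0, 0.1, -0.0]
```

View pics/w9.png

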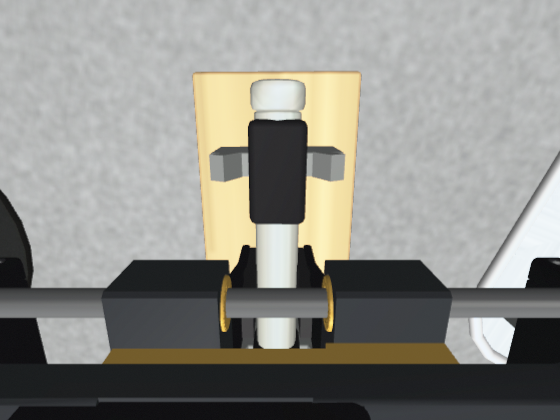

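The rest spans u 210–344 (middle 277) and the collar 249–306 (277.5), so the pump sits centred in the notch. Release and rise.

Call:
arm_command(commands=[[5, [0, 0, 0.0008], [0, 0, 0]], [40, [0, 0, 0.0008], [0, 0, 0]], [40, [0, 0, 0.0008], [0, 0, 0]], [40, [0, 0, 0.0008], [0, 0, 0]], [40, [0, 0, 0.0008], [0, 0, 0]], [45, [0, 0, -0.006], [0, 0, 0]], [50, [0, 0, -0.025], [0, 0, 0]], [60, [0, 0, -0.055], [0, 0, 0]], [60, [0, 0, -0.09], [0, 0, 0]], [60, [0, 0, -0.12], [0, 0, 0]]])

```text
time: 15.6
ee_pos: [0.5059, 0.1119, 0.17]
eef_rot: [-0.116, 0.993, 0.0, 0.0]
ft_force: [1.1, 0.1, -0.0]
width: 0.0508
```

```bash
python3 -c "
from h import *
mv(.531,-.285,.2,175.5)"
```

```text
t 15.6 pos [0.5059 0.1119 0.17  ] phi 193.37 w 0.0508 F [ 1.12  0.06 -0.02]
shift [0.0673, -0.3919, -0.03] turn [0.0002, 0.0008, 0.3119] [0.0, 0.0, 17.9]
```

Call:
arm_command(commands=[[60, [0.002, -0.01, -0.005], [0, 0, 0.008]], [60, [0.006, -0.035, -0.015], [0, 0, 0.028]], [60, [0.012, -0.07, -0.025], [0, 0, 0.056]], [60, [0.018, -0.107, -0.03], [0, 0, 0.085]], [60, [0.025, -0.145, -0.03], [0, 0, 0.115]], [60, [0.031, -0.183, -0.03], [0, 0, 0.146]], [60, [0.038, -0.22, -0.03], [0, 0, 0.175]], [60, [0.044, -0.257, -0.03], [0, 0, 0.205]], [60, [0.05, -0.29, -0.03], [0, 0, 0.23]], [60, [0.055, -0.32, -0.03], [0, 0, 0.255]]])

```text
time: 16.43
ee_pos: [0.5259, -0.2146, 0.1979]
eef_rot: [0.012, 1.0, -0.0, 0.0]
ft_force: [0.5, 1.0, 0.7]
width: 0.0521
```

```bash
python3 -c "
from h import *
mv(.531,-.285,.2,175.5)"
```

```text
t 16.4333 pos [ 0.5259 -0.2146  0.1979] phi 178.64 w 0.0521 F [0.53 0.96 0.74]
shift [-0.0068, -0.0702, -0.0021] turn [-0.0003, 0.0005, 0.0547] [-0.0, 0.0, 3.1]
```

Call:
arm_command(commands=[[60, [-0.002, -0.025, 0], [0, 0, 0.02]], [60, [-0.004, -0.045, 0], [0, 0, 0.035]], [60, [-0.006, -0.06, 0], [0, 0, 0.047]], [60, [-0.007, -0.068, 0], [0, 0, 0.053]], [60, [-0.007, -0.07, 0], [0, 0, 0.055]], [60, [-0.007, -0.07, 0], [0, 0, 0.055]], [60, [-0.007, -0.07, 0], [0, 0, 0.055]], [60, [-0.007, -0.07, 0], [0, 0, 0.055]], [60, [-0.007, -0.07, 0], [0, 0, 0.055]], [60, [-0.007, -0.07, 0], [0, 0, 0.055]]])

```text
time: 17.27
ee_pos: [0.5322, -0.2813, 0.1976]
eef_rot: [0.037, 0.999, 0.0, 0.0]
ft_force: [0.5, 0.0, 0.2]
width: 0.0522
```

```bash
python3 -c "
from h import *
mv(.531,-.285,.2,175.5)
look(10)
crop('pics/w10.png',200,60,160,200,3,'pics/w10c.png')"
```

```text
t 17.2667 pos [ 0.5322 -0.2813  0.1976] phi 175.7 w 0.0522 F [0.52 0.03 0.17]
shift [0.0009, -0.0038, -0.0024] turn [0.0005, 0.0002, 0.0035] [0.0, 0.0, 0.2]
```

View pics/w10.png

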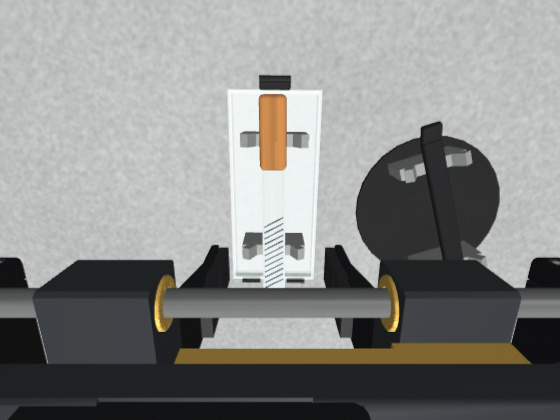

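View pics/w10c.png

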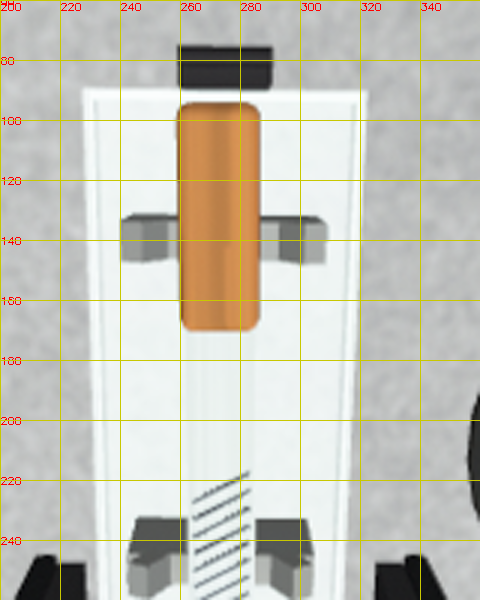

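```bash
python3 -c "
from h import *
d=load('w10.npy');c,s=d['c'],d['s']; a=np.radians(-4.3)
h=p2w(c,[(273,94.5),(273.5,169.8)],.060,s);ln('handle',h); u=(h[1]-h[0])[:2];u/=np.linalg.norm(u)
print('rasp',h[0,:2]+.095*u,h[1,:2]+.03*u)
ln('hw',p2w(c,[(259,110),(286.7,110)],.058,s))
b=p2w(c,[(263.5,225),(283.3,225)],.048,s);ln('blade',b)
w=p2w(c,[(228,90.5),(322,91.5)],.018,s);ln('wall',w)
x=np.array([np.cos(a),np.sin(a)])
print('case',w.mean(0)[:2]+.1*x)
r=p2w(c,[(240.5,132.5),(308.5,132.5)],.052,s);ln('rest',r);print(r.mean(0)[:2]+.061*x)
w=p2w(c,[(233,240),(314.5,240)],.018,s);ln('wallw',w)
w=p2w(c,[(230,160),(318.5,160)],.018,s);ln('wallw',w)
"
```

```text
handle mid [ 0.4704 -0.2794] len 0.0632 ang 175.89
rasp [ 0.53360179 -0.28390809] [ 0.53181539 -0.28377958]
hw mid [ 0.4511 -0.2782] len 0.0236 ang 85.65
blade mid [ 0.5579 -0.2862] len 0.0193 ang 85.65
wall mid [ 0.4337 -0.2752] len 0.0896 ang 85.08
case [ 0.53343338 -0.28266758]
rest mid [ 0.4702 -0.2783] len 0.0602 ang 85.65
[ 0.53099942 -0.2828873 ]
wallw mid [ 0.5857 -0.2883] len 0.0887 ang 85.65
wallw mid [ 0.4991 -0.281 ] len 0.0895 ang 85.65
```

```bash
python3 -c "
from h import *
mv(.5327,-.2842,.039,175.7)"
```

```text
t 17.3167 pos [ 0.5322 -0.2815  0.1976] phi 175.68 w 0.052 F [ 0.38  0.03 -0.3 ]
shift [-0.0007, -0.0027, 0.1586] turn [0.0004, 0.0002, -0.0003] [0.0, 0.0, -0.0]
```

Call:
arm_command(commands=[[60, [0, -0.001, 0.004], [0, 0, 0]], [60, [-0.0007, -0.002, 0.018], [0, 0, 0]], [60, [-0.0007, -0.0027, 0.042], [0, 0, 0]], [60, [-0.0007, -0.0027, 0.07], [0, 0, 0]], [60, [-0.0007, -0.0027, 0.095], [0, 0, 0]], [60, [-0.0007, -0.0027, 0.113], [0, 0, 0]], [60, [-0.0007, -0.0027, 0.124], [0, 0, 0]], [60, [-0.0007, -0.0027, 0.128], [0, 0, 0]], [60, [-0.0007, -0.0027, 0.128], [0, 0, 0]], [60, [-0.0007, -0.0027, 0.128], [0, 0, 0]]])

```text
time: 18.15
ee_pos: [0.533, -0.2852, 0.0704]
eef_rot: [0.038, 0.999, -0.0, 0.001]
ft_force: [-0.2, -1.2, 0.7]
width: 0.0524
```

```bash
python3 -c "
from h import *
mv(.5327,-.2842,.039,175.7)
look(11)"
```

```text
t 18.15 pos [ 0.533  -0.2852  0.0704] phi 175.63 w 0.0524 F [-0.19 -1.18  0.75]
shift [0.0004, 0.001, 0.0314] turn [-0.0003, 0.0011, -0.0013] [-0.0, 0.1, -0.1]
```

View pics/w11.png

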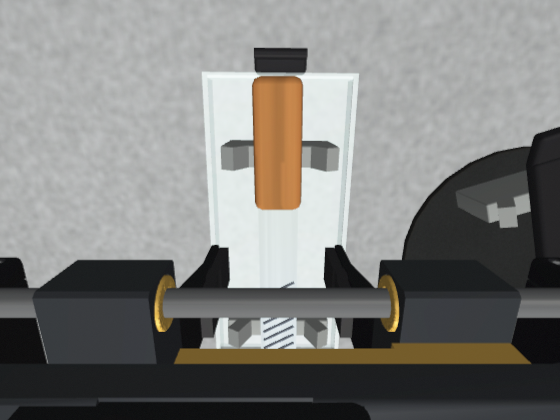

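The handle (u≈278) is between the fingers (226 and 328), with the lever on the mat to the right. Check the positions again, then grip.

```bash
python3 -c "
from h import *
d=load('w11.npy');c,s=d['c'],d['s']; a=np.radians(-4.5)
x=np.array([np.cos(a),np.sin(a)])
h=p2w(c,[(277.5,77),(278,209)],.060,s);ln('handle',h)
print('rasp',h[0,:2]+.095*x,h[1,:2]+.03*x)
w=p2w(c,[(203,74),(358,74)],.018,s);ln('wall',w)
print('case',w.mean(0)[:2]+.1*x)
r=p2w(c,[(221.5,141.5),(338.5,141.5)],.052,s);ln('rest',r);print(r.mean(0)[:2]+.061*x)
"
```

```text
handle mid [ 0.4701 -0.2798] len 0.063 ang 175.87
rasp [ 0.53343552 -0.28496356] [ 0.53144237 -0.28439954]
wall mid [ 0.4332 -0.2753] len 0.0893 ang 85.57
case [ 0.53290675 -0.28309934]
rest mid [ 0.4684 -0.2785] len 0.0593 ang 85.58
[ 0.52918411 -0.28326996]
```

Call:
arm_command(commands=[[60, [0, 0.0005, 0.008], [0, 0, 0]], [60, [0, 0.0005, 0.018], [0, 0, 0]], [60, [0, 0.0005, 0.026], [0, 0, 0]], [60, [0, 0.0005, 0.031], [0, 0, 0]], [60, [0, 0.0005, 0.0315], [0, 0, 0]], [5, [0, 0.0005, 0.0315], [0, 0, 0]], [5, [0, 0.0005, 0.0315], [0, 0, 0]], [5, [0, 0.0005, 0.0315], [0, 0, 0]], [5, [0, 0.0005, 0.0315], [0, 0, 0]], [5, [0, 0.0005, 0.0315], [0, 0, 0]]], squeeze=35)

```text
time: 19.03
ee_pos: [0.5327, -0.2844, 0.0383]
eef_rot: [0.038, 0.999, -0.0, 0.0]
ft_force: [-0.4, 0.4, -0.1]
width: 0.0267
```

Call:
arm_command(commands=[[5, [0, 0, 0], [0, 0, 0]], [5, [0, 0, 0], [0, 0, 0]], [5, [0, 0, 0], [0, 0, 0]], [5, [0, 0, 0], [0, 0, 0]], [5, [0, 0, -0.003], [0, 0, 0]], [5, [0, 0, -0.012], [0, 0, 0]], [5, [0, 0, -0.03], [0, 0, 0]], [5, [0, 0, -0.055], [0, 0, 0]], [5, [0, 0, -0.08], [0, 0, 0]], [5, [0, 0, -0.1], [0, 0, 0]]])

```text
time: 19.87
ee_pos: [0.5325, -0.2847, 0.1403]
eef_rot: [0.038, 0.999, -0.0, 0.0]
ft_force: [0.5, -0.6, -1.0]
width: 0.0214
```

```bash
python3 -c "
from h import *
mv(.462,.3055,.19,172.9)"
```

```text
t 19.8667 pos [ 0.5325 -0.2847  0.1403] phi 175.61 w 0.0214 F [ 0.51 -0.57 -1.01]
shift [0.1155, 0.583, -0.05] turn [-0.0003, 0.0009, 0.0472] [-0.0, 0.1, 2.7]
```

Call:
arm_command(commands=[[5, [0.002, 0.008, -0.005], [0, 0, 0]], [5, [0.006, 0.028, -0.015], [0, 0, 0.002]], [5, [0.011, 0.056, -0.028], [0, 0, 0.004]], [5, [0.018, 0.09, -0.04], [0, 0, 0.007]], [5, [0.025, 0.126, -0.048], [0, 0, 0.01]], [5, [0.032, 0.162, -0.05], [0, 0, 0.013]], [5, [0.039, 0.198, -0.05], [0, 0, 0.016]], [5, [0.046, 0.234, -0.05], [0, 0, 0.019]], [5, [0.054, 0.27, -0.05], [0, 0, 0.022]], [5, [0.061, 0.306, -0.05], [0, 0, 0.025]]])

```text
time: 20.7
ee_pos: [0.4936, 0.0275, 0.1875]
eef_rot: [0.05, 0.999, 0.0, -0.0]
ft_force: [1.5, 1.0, -2.8]
width: 0.0215
```

```bash
python3 -c "
from h import *
mv(.462,.3055,.19,172.9)"
```

```text
t 20.7 pos [0.4936 0.0275 0.1875] phi 174.22 w 0.0215 F [ 1.45  0.98 -2.81]
shift [0.0594, 0.2734, -0.0024] turn [0.0001, -0.0006, 0.0231] [0.0, -0.0, 1.3]
```

Call:
arm_command(commands=[[5, [0.008, 0.036, 0], [0, 0, 0.003]], [5, [0.016, 0.072, 0], [0, 0, 0.006]], [5, [0.024, 0.108, 0], [0, 0, 0.009]], [5, [0.031, 0.142, 0], [0, 0, 0.012]], [5, [0.038, 0.174, 0], [0, 0, 0.015]], [5, [0.044, 0.203, 0], [0, 0, 0.018]], [5, [0.05, 0.23, 0], [0, 0, 0.02]], [5, [0.055, 0.252, 0], [0, 0, 0.022]], [5, [0.058, 0.266, 0], [0, 0, 0.023]], [5, [0.059, 0.272, 0], [0, 0, 0.023]]])

```text
time: 21.53
ee_pos: [0.4623, 0.3042, 0.1873]
eef_rot: [0.061, 0.998, -0.0, -0.001]
ft_force: [-0.1, -0.9, -1.9]
width: 0.0216
```

Call:
arm_command(commands=[[5, [0, 0, 0], [0, 0, 0]], [5, [0, 0, 0.006], [0, 0, 0]], [5, [0, 0, 0.02], [0, 0, 0]], [5, [0, 0, 0.04], [0, 0, 0]], [5, [0, 0, 0.06], [0, 0, 0]], [5, [0, 0, 0.075], [0, 0, 0]], [5, [0, 0, 0.08], [0, 0, 0]], [5, [0, 0, 0.08], [0, 0, 0]], [5, [0, 0, 0.08], [0, 0, 0]], [5, [0, 0, 0.08], [0, 0, 0]]])

```text
time: 22.37
ee_pos: [0.4646, 0.3019, 0.1092]
eef_rot: [0.062, 0.998, 0.001, 0.001]
ft_force: [0.3, 0.5, -1.5]
width: 0.0211
```

```bash
python3 -c "
from h import *
mv(.462,.306,.0395,172.9)
look(12)"
```

```text
t 22.3667 pos [0.4646 0.3019 0.1092] phi 172.84 w 0.0211 F [ 0.35  0.5  -1.54]
shift [0.0032, 0.0037, 0.0697] turn [0.0012, 0.0013, -0.0011] [0.1, 0.1, -0.1]
```

View pics/w12.png

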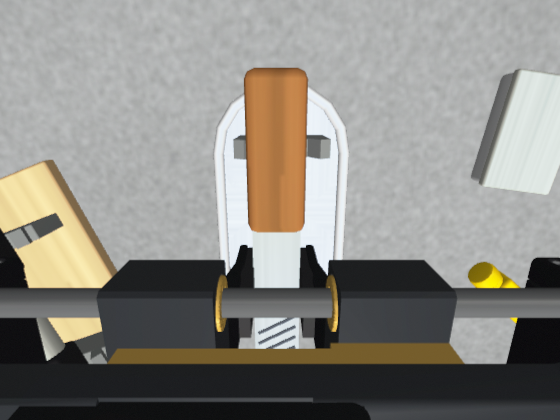

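```bash
python3 -c "
from h import *
d=load('w12.npy');c,s=d['c'],d['s']; z=s['ee_pos'][2]; a=np.radians(-7.1)
x=np.array([np.cos(a),np.sin(a)])
h=p2w(c,[(276,69),(276,231)],z+.021,s);ln('handle',h)
print('off along',(h[0,:2]+.095*x-s['ee_pos'][:2])@x,(h[1,:2]+.03*x-s['ee_pos'][:2])@x)
r=p2w(c,[(234,137),(330.5,136.5)],.052,s);ln('rest',r);print(r.mean(0)[:2]+.061*x)
P=p2w(c,[(215.5,170),(348,170),(218,220),(344.5,220)],.010,s);ln('w',P[:2]);ln('w',P[2:])
"
```

```text
handle mid [0.4023 0.3095] len 0.0629 ang 172.77
off along 0.0007872317428080723 -0.001272716117266076
rest mid [0.401  0.3135] len 0.06 ang 83.07
[0.46156069 0.30599994]
w mid [0.4289 0.3106] len 0.1022 ang 82.78
w mid [0.4692 0.3052] len 0.1021 ang 82.77
```

Call:
arm_command(commands=[[5, [0.002, 0.002, 0.004], [0, 0, 0]], [5, [0.0026, 0.0037, 0.016], [0, 0, 0]], [5, [0.0026, 0.0037, 0.032], [0, 0, 0]], [5, [0.0026, 0.0037, 0.048], [0, 0, 0]], [5, [0.0026, 0.0037, 0.058], [0, 0, 0]], [5, [0.0026, 0.0037, 0.065], [0, 0, 0]], [5, [0.0026, 0.0037, 0.068], [0, 0, 0]], [5, [0.0026, 0.0037, 0.068], [0, 0, 0]], [5, [0.0026, 0.0037, 0.068], [0, 0, 0]], [5, [0.0026, 0.0037, 0.068], [0, 0, 0]]])

```text
time: 23.25
ee_pos: [0.4621, 0.3064, 0.0408]
eef_rot: [0.062, 0.998, 0.001, 0.0]
ft_force: [-0.6, 0.0, -2.3]
width: 0.0216
```

```bash
python3 -c "
from h import *
mv(.4625,.306,.0395,172.9)
look(13)"
```

```text
t 23.25 pos [0.4621 0.3064 0.0408] phi 172.88 w 0.0216 F [-0.6   0.04 -2.32]
shift [-0.0004, -0.0003, 0.0013] turn [0.0011, 0.0009, -0.0003] [0.1, 0.1, -0.0]
```

View pics/w13.png

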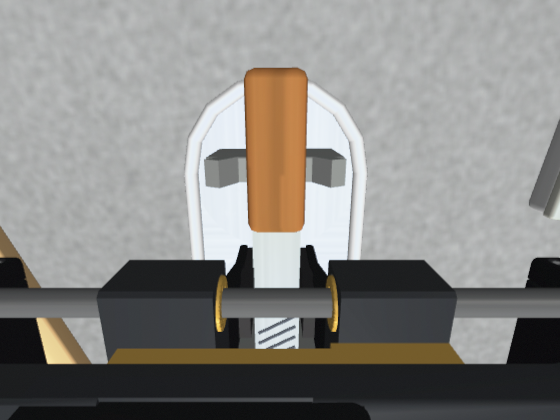

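The rest spans u 205–346 (275.5) and the handle is at 276, so the rasp is centred. Lower it the last 1 mm, release and rise.

Call:
arm_command(commands=[[5, [0, 0, 0.0012], [0, 0, 0]], [5, [0, 0, 0.0015], [0, 0, 0]], [42, [0, 0, 0.0015], [0, 0, 0]], [42, [0, 0, 0.0015], [0, 0, 0]], [42, [0, 0, 0.0015], [0, 0, 0]], [45, [0, 0, -0.003], [0, 0, 0]], [50, [0, 0, -0.02], [0, 0, 0]], [60, [0, 0, -0.05], [0, 0, 0]], [60, [0, 0, -0.085], [0, 0, 0]], [60, [0, 0, -0.12], [0, 0, 0]]])

```text
time: 24.13
ee_pos: [0.4613, 0.3057, 0.1616]
eef_rot: [0.062, 0.998, -0.0, -0.0]
ft_force: [0.1, 0.6, 0.2]
width: 0.0501
```

```bash
python3 -c "
from h import *
look(14)
mv(.5655,-.118,.18,193.8)"
```

```text
t 24.1833 pos [0.4642 0.3076 0.1693] phi 172.85 w 0.0513 F [2.88 1.05 6.32]
shift [-0.1535, -0.4097, -0.0126] turn [0.0058, 0.0075, -0.3655] [0.3, 0.4, -20.9]
```

View pics/w14.png

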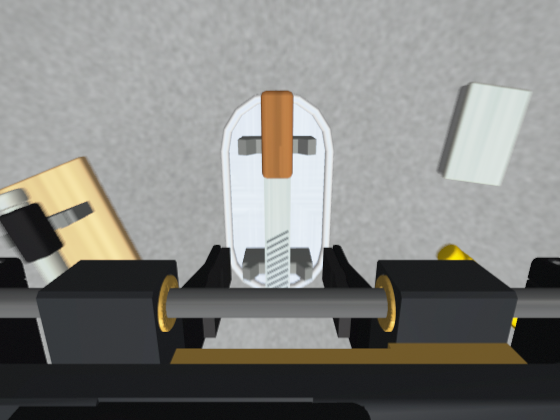

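The rasp lies centred in the tray's notches (handle 261–293, rest 238–316). Now back to the lever on the mat.

Call:
arm_command(commands=[[60, [-0.004, -0.01, -0.005], [0, 0, -0.005]], [60, [-0.013, -0.034, -0.012], [0, 0, -0.025]], [60, [-0.026, -0.068, -0.02], [0, 0, -0.055]], [60, [-0.039, -0.103, -0.02], [0, 0, -0.09]], [60, [-0.052, -0.138, -0.02], [0, 0, -0.125]], [60, [-0.065, -0.173, -0.02], [0, 0, -0.16]], [60, [-0.078, -0.208, -0.02], [0, 0, -0.195]], [60, [-0.091, -0.243, -0.02], [0, 0, -0.23]], [60, [-0.104, -0.277, -0.02], [0, 0, -0.26]], [60, [-0.116, -0.31, -0.02], [0, 0, -0.29]]])

```text
time: 25.02
ee_pos: [0.5379, -0.0188, 0.1795]
eef_rot: [-0.083, 0.997, -0.0, -0.0]
ft_force: [-0.1, 0.0, -0.3]
width: 0.0524
```

```bash
python3 -c "
from h import *
mv(.5655,-.118,.17,193.8)"
```

```text
t 25.0167 pos [ 0.5379 -0.0188  0.1795] phi 189.55 w 0.0524 F [-0.11  0.03 -0.32]
shift [-0.0108, -0.1024, 0.0095] turn [0.0, -0.0009, -0.0742] [0.0, -0.1, -4.3]
```

Call:
arm_command(commands=[[60, [-0.003, -0.03, 0.002], [0, 0, -0.025]], [60, [-0.006, -0.056, 0.004], [0, 0, -0.043]], [60, [-0.008, -0.078, 0.006], [0, 0, -0.057]], [60, [-0.01, -0.093, 0.008], [0, 0, -0.068]], [60, [-0.011, -0.1, 0.01], [0, 0, -0.073]], [60, [-0.011, -0.102, 0.01], [0, 0, -0.074]], [60, [-0.011, -0.102, 0.01], [0, 0, -0.074]], [60, [-0.011, -0.102, 0.01], [0, 0, -0.074]], [60, [-0.011, -0.102, 0.01], [0, 0, -0.074]], [60, [-0.011, -0.102, 0.01], [0, 0, -0.074]]])

```text
time: 25.85
ee_pos: [0.5661, -0.1137, 0.1702]
eef_rot: [-0.12, 0.993, 0.0, 0.0]
ft_force: [-0.4, 0.6, 0.6]
width: 0.0522
```

```bash
python3 -c "
from h import *
mv(.5655,-.118,.0395,193.8)
look(15)
crop('pics/w15.png',0,0,560,420,1,'pics/w15c.png')"
```

```text
t 25.85 pos [ 0.5661 -0.1137  0.1702] phi 193.82 w 0.0522 F [-0.43  0.57  0.62]
shift [0.0017, -0.0041, 0.1307] turn [0.0005, 0.0004, 0.0003] [0.0, 0.0, 0.0]
```

View pics/w15.png

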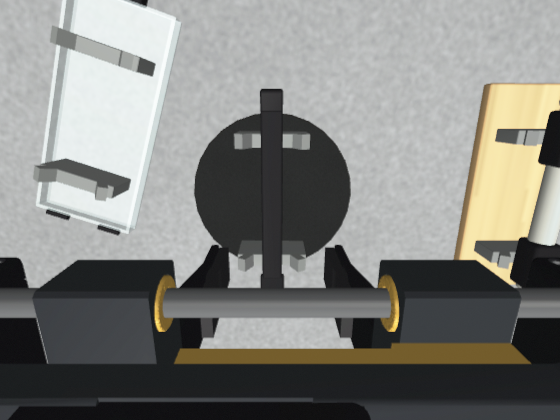

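The lever is on the mat's rests, u≈272, with its plain end at (272,91). The case is empty at upper left. Descend onto it.

Call:
arm_command(commands=[[60, [0.001, -0.002, 0.004], [0, 0, 0]], [60, [0.0017, -0.004, 0.018], [0, 0, 0]], [60, [0.0017, -0.004, 0.042], [0, 0, 0]], [60, [0.0017, -0.004, 0.068], [0, 0, 0]], [60, [0.0017, -0.004, 0.088], [0, 0, 0]], [60, [0.0017, -0.004, 0.1], [0, 0, 0]], [60, [0.0017, -0.004, 0.105], [0, 0, 0]], [60, [0.0017, -0.004, 0.105], [0, 0, 0]], [60, [0.0017, -0.004, 0.105], [0, 0, 0]], [60, [0.0017, -0.004, 0.105], [0, 0, 0]]])

```text
time: 26.73
ee_pos: [0.5662, -0.1192, 0.0663]
eef_rot: [-0.12, 0.993, -0.0, 0.001]
ft_force: [0.1, -0.4, 0.4]
width: 0.052
```

```bash
python3 -c "
from h import *
mv(.5655,-.118,.0395,193.8)"
```

```text
t 26.7333 pos [ 0.5662 -0.1192  0.0663] phi 193.74 w 0.052 F [ 0.05 -0.37  0.41]
shift [0.0005, 0.0014, 0.0268] turn [-0.0006, 0.002, -0.0011] [-0.0, 0.1, -0.1]
```

Call:
arm_command(commands=[[60, [0.0005, 0.001, 0.006], [0, 0, 0]], [60, [0.0005, 0.001, 0.015], [0, 0, 0]], [60, [0.0005, 0.001, 0.022], [0, 0, 0]], [60, [0.0005, 0.001, 0.026], [0, 0, 0]], [60, [0.0005, 0.001, 0.0265], [0, 0, 0]], [5, [0.0005, 0.001, 0.0265], [0, 0, 0]], [5, [0.0005, 0.001, 0.0265], [0, 0, 0]], [5, [0.0005, 0.001, 0.0265], [0, 0, 0]], [5, [0.0005, 0.001, 0.0265], [0, 0, 0]], [5, [0.0005, 0.001, 0.0265], [0, 0, 0]]], squeeze=25)

```text
time: 27.57
ee_pos: [0.5648, -0.1182, 0.0388]
eef_rot: [-0.12, 0.993, 0.0, 0.0]
ft_force: [0.5, 0.4, 0.3]
width: 0.0266
```

Call:
arm_command(commands=[[5, [0, 0, 0], [0, 0, 0]], [5, [0, 0, 0], [0, 0, 0]], [5, [0, 0, 0], [0, 0, 0]], [5, [0, 0, 0], [0, 0, 0]], [5, [0, 0, -0.003], [0, 0, 0]], [5, [0, 0, -0.012], [0, 0, 0]], [5, [0, 0, -0.03], [0, 0, 0]], [5, [0, 0, -0.055], [0, 0, 0]], [5, [0, 0, -0.08], [0, 0, 0]], [5, [0, 0, -0.1], [0, 0, 0]]])

```text
time: 28.4
ee_pos: [0.5649, -0.1185, 0.1411]
eef_rot: [-0.119, 0.993, -0.0, 0.001]
ft_force: [-0.1, -1.0, -0.8]
width: 0.0175
```

```bash
python3 -c "
from h import *
mv(.532,-.283,.17,175.5)"
```

```text
t 28.4 pos [ 0.5649 -0.1185  0.1411] phi 193.72 w 0.0175 F [-0.05 -0.98 -0.77]
shift [0.0709, -0.152, -0.029] turn [-0.0003, 0.0015, 0.318] [-0.0, 0.1, 18.2]
```

Call:
arm_command(commands=[[5, [0.003, -0.006, -0.003], [0, 0, 0.01]], [5, [0.01, -0.02, -0.01], [0, 0, 0.04]], [5, [0.019, -0.04, -0.018], [0, 0, 0.08]], [5, [0.03, -0.063, -0.025], [0, 0, 0.13]], [5, [0.041, -0.087, -0.028], [0, 0, 0.18]], [5, [0.051, -0.109, -0.028], [0, 0, 0.228]], [5, [0.06, -0.128, -0.028], [0, 0, 0.268]], [5, [0.066, -0.142, -0.028], [0, 0, 0.297]], [5, [0.07, -0.15, -0.028], [0, 0, 0.314]], [5, [0.071, -0.152, -0.028], [0, 0, 0.318]]])

```text
time: 29.23
ee_pos: [0.5304, -0.2853, 0.1662]
eef_rot: [0.041, 0.999, -0.0, -0.001]
ft_force: [0.2, -0.0, -0.4]
width: 0.0177
```

Call:
arm_command(commands=[[5, [0, 0, 0], [0, 0, 0]], [5, [0, 0, 0.006], [0, 0, 0]], [5, [0, 0, 0.018], [0, 0, 0]], [5, [0, 0, 0.032], [0, 0, 0]], [5, [0, 0, 0.046], [0, 0, 0]], [5, [0, 0, 0.056], [0, 0, 0]], [5, [0, 0, 0.06], [0, 0, 0]], [5, [0, 0, 0.06], [0, 0, 0]], [5, [0, 0, 0.06], [0, 0, 0]], [5, [0, 0, 0.06], [0, 0, 0]]])

```text
time: 30.07
ee_pos: [0.5322, -0.2828, 0.1072]
eef_rot: [0.039, 0.999, -0.0, 0.001]
ft_force: [0.5, 0.4, 0.3]
width: 0.0173
```

```bash
python3 -c "
from h import *
mv(.532,-.283,.0395,175.5)
look(16)"
```

```text
t 30.0667 pos [ 0.5322 -0.2828  0.1072] phi 175.53 w 0.0173 F [0.49 0.4  0.31]
shift [0.0003, -0.0002, 0.0677] turn [-0.0002, 0.001, 0.0005] [-0.0, 0.1, 0.0]
```

View pics/w16.png

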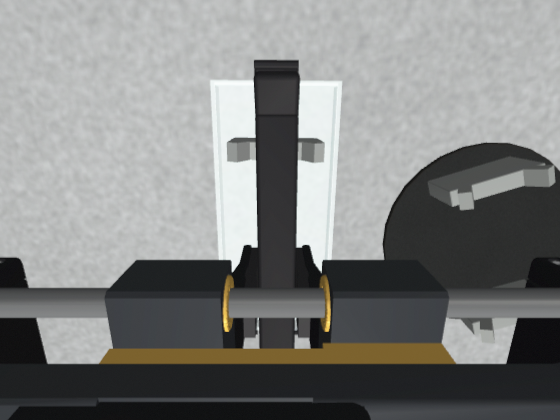

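```bash
python3 -c "
from h import *
crop('pics/w16.png',200,50,150,120,5,'pics/w16c.png')
d=load('w16.npy');c,s=d['c'],d['s']; z=s['ee_pos'][2]; a=np.radians(-4.5)
x=np.array([np.cos(a),np.sin(a)])
w=p2w(c,[(210.5,81.5),(341,81.5)],.018,s);ln('wall',w);print('case',w.mean(0)[:2]+.1*x)
r=p2w(c,[(227,139),(324,138.5)],.052,s);ln('rest',r);print(r.mean(0)[:2]+.061*x)
for v in (61,67,71,73): print(v,(p2w(c,[(277,v)],z+.010,s)[0,:2]-s['ee_pos'][:2])@x)
"
```

```text
wall mid [ 0.4332 -0.2756] len 0.0894 ang 85.47
case [ 0.53285376 -0.28345804]
rest mid [ 0.4689 -0.2785] len 0.0598 ang 85.77
[ 0.52969052 -0.28331776]
61 -0.09841717303374917
67 -0.09624075602850293
71 -0.09477786494978582
73 -0.09404280001941867
```

View pics/w16c.png

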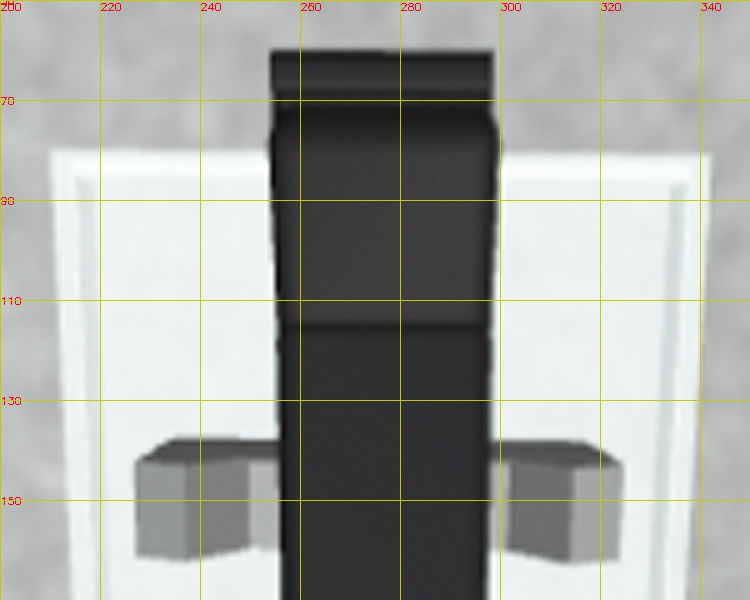

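Call:
arm_command(commands=[[5, [0, -0.0005, 0.006], [0, 0, 0]], [5, [0, -0.0005, 0.018], [0, 0, 0]], [5, [0, -0.0005, 0.033], [0, 0, 0]], [5, [0, -0.0005, 0.047], [0, 0, 0]], [5, [0, -0.0005, 0.057], [0, 0, 0]], [5, [0, -0.0005, 0.064], [0, 0, 0]], [5, [0, -0.0005, 0.0665], [0, 0, 0]], [5, [0, -0.0005, 0.0665], [0, 0, 0]], [5, [0, -0.0005, 0.0665], [0, 0, 0]], [5, [0, -0.0005, 0.0665], [0, 0, 0]]])

```text
time: 30.95
ee_pos: [0.5321, -0.2834, 0.0405]
eef_rot: [0.039, 0.999, -0.0, 0.001]
ft_force: [-0.7, 0.0, -0.5]
width: 0.0175
```

```bash
python3 -c "
from h import *
mv(.5323,-.2834,.0395,175.5)
look(17)"
```

```text
t 30.95 pos [ 0.5321 -0.2834  0.0405] phi 175.52 w 0.0175 F [-0.72  0.01 -0.47]
shift [-0.0002, 0.0, 0.001] turn [-0.0002, 0.0011, 0.0003] [-0.0, 0.1, 0.0]
```

View pics/w17.png

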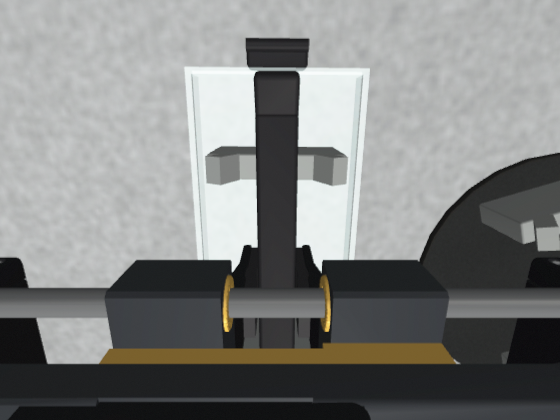

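The lever (u 277) is centred between the rest's ends (206–348), and its end at v=72 matches the earlier grip. Lower 1 mm, release and rise.

Call:
arm_command(commands=[[5, [0, 0, 0.001], [0, 0, 0]], [5, [0, 0, 0.0012], [0, 0, 0]], [42, [0, 0, 0.0012], [0, 0, 0]], [42, [0, 0, 0.0012], [0, 0, 0]], [42, [0, 0, 0.0012], [0, 0, 0]], [45, [0, 0, -0.003], [0, 0, 0]], [50, [0, 0, -0.02], [0, 0, 0]], [60, [0, 0, -0.05], [0, 0, 0]], [60, [0, 0, -0.085], [0, 0, 0]], [60, [0, 0, -0.12], [0, 0, 0]]])

```text
time: 31.83
ee_pos: [0.5312, -0.2832, 0.1614]
eef_rot: [0.039, 0.999, 0.0, -0.0]
ft_force: [1.0, 0.1, 0.5]
width: 0.0508
```

Call:
arm_command(commands=[[60, [0, 0, -0.02], [0, 0, 0]], [60, [0, 0, -0.03], [0, 0, 0]], [60, [0, 0, -0.03], [0, 0, 0]], [60, [0, 0, -0.03], [0, 0, 0]], [60, [0, 0, -0.03], [0, 0, 0]], [60, [0, 0, -0.03], [0, 0, 0]], [60, [0, 0, -0.03], [0, 0, 0]], [60, [0, 0, -0.03], [0, 0, 0]], [60, [0, 0, -0.03], [0, 0, 0]], [60, [0, 0, -0.03], [0, 0, 0]]])

```text
time: 32.67
ee_pos: [0.5316, -0.2832, 0.1897]
eef_rot: [0.039, 0.999, 0.0, -0.0]
ft_force: [0.7, 0.5, 0.5]
width: 0.0522
```

```bash
python3 -c "
from h import *
from bench import camera
look(18)
for n in('top','scene'): cv2.imwrite(f'pics/{n}1.png',camera(n)['pixels'][:,:,::-1])
crop('pics/top1.png',180,160,270,110,3,'pics/top1c.png')
crop('pics/scene1.png',80,150,300,140,2,'pics/scene1c.png')
mv(0.5,0,.2,180)"
```

```text
t 32.8167 pos [ 0.5317 -0.2832  0.19  ] phi 175.52 w 0.0522 F [-0.26 -0.59 -0.82]
shift [0.0537, 0.2799, -0.01] turn [0.0001, -0.0, -0.0781] [0.0, -0.0, -4.5]
```

View pics/w18.png

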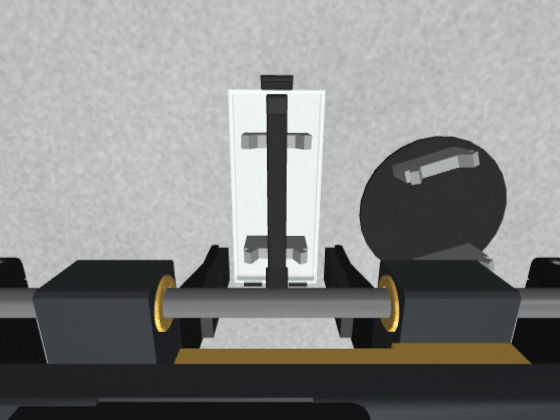

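View pics/top1.png

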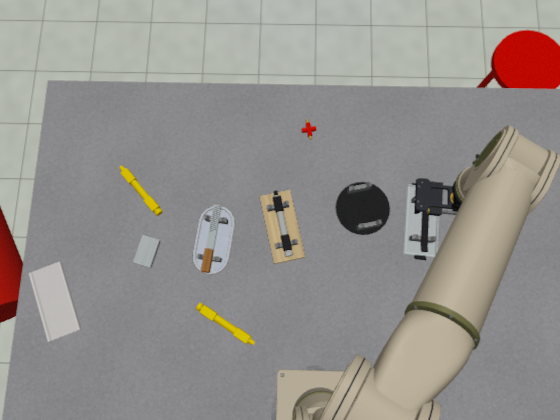

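View pics/scene1c.png

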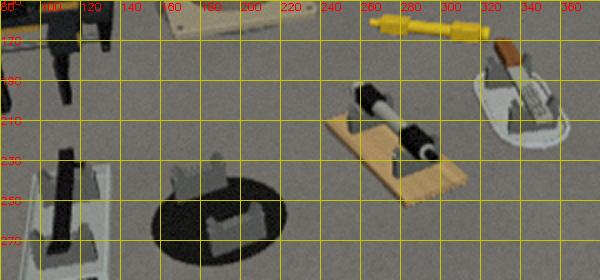

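```bash
python3 -c "
from h import *
im=cv2.imread('pics/top1.png')
o=cv2.resize(im[180:275,185:310],None,fx=6,fy=6,interpolation=cv2.INTER_CUBIC);cv2.imwrite('pics/top1d.png',o)
d=load('w18.npy');c,s=d['c'],d['s'];x=np.array([np.cos(-.0785),np.sin(-.0785)])
e=p2w(c,[(277,95.5)],.053,s)[0,:2];w=p2w(c,[(229,90.5),(325,91)],.018,s).mean(0)[:2]
print('lever end past wall edge (want 5mm)',(e-w)@x,'lateral',(e-w)@np.array([-x[1],x[0]]))
"
```

```text
lever end past wall edge (want 5mm) 0.005860863843373941 lateral -6.390152565081415e-05
```

View pics/top1d.png

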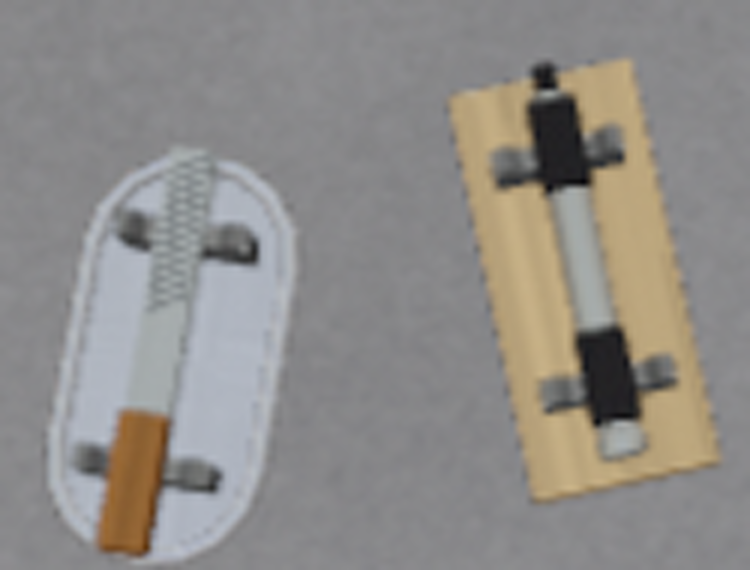

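```bash
python3 -c "
from h import *
c=load('top.npy');A=lambda X:np.array(X)/6+[185,180]
ln('pump',p2w(c,A([(543,62),(622,458)]),.052));ln('collars',p2w(c,A([(559,143),(609,376)]),.06))
e=p2w(c,A([(192,150)]),.046);f=p2w(c,A([(124,553)]),.05);ln('rasp',np.r_[e,f])
from bench import close_job; print(close_job())
"
```

```text
pump mid [0.5065 0.1116] len 0.1883 ang 12.53
collars mid [0.5045 0.1107] len 0.1103 ang 13.34
rasp mid [0.46   0.3048] len 0.1888 ang 173.82
the job is handed in; nothing more can be done
None
```

All three tools are now in their own holders: the rasp in the aluminium tray, the lever in the clear case and the pump on the plywood board. I parked the lever on the mat, moved the pump to the board and the rasp to the tray, then moved the lever to the case. I handed the job in at about 33 s with the gripper open and clear.

**Lever in the case:** the last wrist picture put its near end 5.9 mm inside the case's end edge, against 5 mm expected. Its sideways offset was under 0.1 mm.

**Pump on the board:** the final top view put its centre within about 2 mm of the board's. Two measurements from that picture differ by 2 mm along the pump.

**Rasp in the tray:** the top view put it 2–3 mm from the tray centre I aimed for with the wrist camera, about the level at which the two cameras disagreed throughout. It is also within about 2 mm of the tray centre as the top camera measured it at the start.

In the last pictures all three tools look seated in both notches and the mat is empty. The valve tool, the tin and both yellow pumps look unmoved. The highest force I read was about 7 N, and no check failed.

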